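# Lift the hot lid off the saucepan with the lid lifter

### The arm

A 6-joint arm with a two-finger parallel gripper is mounted at the origin on a cart in front of the work surface, level with it; the furniture and walls round the work are solid. World frame = base frame: x ahead of the robot, y to its left, z up, the work surface at z = 0. Lengths are in m, angles in rad, forces in N, time in s.
With the tool pointing down it reaches from about 0.4 to 0.925 m from the base axis. Payload 3.4 kg.
Tool frame: the origin (TCP) lies on the centre line of the jaws, within the pads' length; the fingertips stand 17 mm ahead of it and the grasp point (between the pads) lies 2 mm behind it (robot.tip_extent is the distance from the TCP to the fingertips, in m); z points along the fingers, x is the direction in which the jaws open and shut, and the axes are right-handed (so a half turn about z gives the same grasp; the last joint's range is limited). The gripper opens to 85 mm and grips with 20 to 120 N. Pads are 22 mm wide; open, the fingers measure 114 mm over their backs; the gripper's body (76 mm by 85 mm) begins 54 mm behind the grasp point. The pads swing forward as they close: fully open they stand 13 mm farther back than shut.
Start: joints at [1.032, 0.307, 1.506, -0, 1.328, -0.073], TCP at [0.258, 0.514, 0.248] pointing down, gripper open.
Joint ranges: [-3.12, 3.12], [-1.05, 2.28], [0.14, 2.33], [-1.42, 4.57], [0.1, 2.73], [-2.68, 2.68]. Speed limits (rad/s): [2.57, 2.57, 3.14, 3.14, 3.14, 3.14].

### API

Orientations are given as a unit quaternion [w, x, y, z].
In Python, from plant import robot, eyes, workorder gives the robot as it stands.
- The arm moves only by the tool carry_out, never from a script. Its argument "moves" is a list of rows, each an object with "hand": the opening, from 0 (shut) to 1 (fully open); "translation": the shift along the tool's x, y, z in m, a list of three; "spin": the turn about the tool's z in degrees. A call has exactly 5 rows; each row shifts and turns the commanded pose from where the row before left it, along the tool's axes as they then stand; what a row does not reach is not made up. A row lasts 1/12 s, in which the tool goes at most 41.7 mm and 7.16 degrees, less where a joint would pass 70% of its speed; a pose out of reach is approached as far as the arm can. A call with a gripper value outside its range is refused whole. The fingers move at their own pace and stop on an object; the grip force is fixed at half the most. Time passes only in rows, so rows that do not move let the fingers close, or fill a call up. It gives the time, the measured TCP pose, the force and the opening at its end, in the units of the state.
- robot.sense(): the state, without advancing time (a new reading comes with each control period).
- eyes.snapshot(name): name is "scene" or "top"; returns a dict with "image" (480x640x3 uint8, red, green, blue), "depth" (480x640 float32, m along the optical axis (not along the pixel's ray), 0 where there is no reading), "fov_y" (degrees; the focal length in pixels is half the picture's height over the tangent of half this angle, whatever the lens; pixels are square), "cx", "cy" (the principal point, pixels), "rvec" (rotation vector, rad) and "tvec" (3), from world to camera coordinates, as OpenCV has them. Camera axes: x right, y down, z forward; pixel columns grow to the right and rows downward; lengths in m; the calibration is good to about 2 mm. A picture is of the moment at which its call begins.
- workorder.sign_off(): hands the job in, once; it reports no verdict.
The state is a dict: "time": time; "qpos": joint angles; "dq": joint speeds; "joint_efforts": joint torques, N m; "tcp_pos": TCP position; "orientation": TCP orientation; "ft_force": force on the tool from outside, world axes, zero at the start; "ft_torque": the same for the moment, N m; "grip_width": finger opening in m.
Only numpy, scipy, OpenCV 4.12 (cv2) and the standard library are available. Lean on these libraries where they do the work, as an engineer would, in place of code of your own. Each camera call takes 0.05 s, during which the arm holds its last target.

### The job

The saucepan on the cork mat and its lid are hot: keep the robot itself off them. Take the lid lifter from its stand, hook it under the lid's bow handle and lift the lid well clear of the pan hanging level - the lid is heavier towards one end of the bow, so feel out where it balances and never let it tip far. Then set the lid down gently, centred on the wire lid rest, unhook, and hang the lifter back on its stand, leaving the other things alone.

Things in the scene. Friction and masses are not known exactly. Their poses are not given: they have to be found in the camera images.
- lifter: Lid lifter, loose, 0.16 kg: a wooden grip on top; from its rear end (own x = -50 mm) a 10 mm steel rod goes down, then forward along own +x below the grip: the hook. Origin: lowest point of the hook's saddle, on top of the rod, right below the grip's middle; here the bow comes to hang. Hook underside 10 mm below the origin; upturned tip ends at x = +33 mm, 8 mm above the origin. Own z up.
- lifter_grip (a point): Middle of the lifter's wooden grip, 110 mm above the lifter's origin. The grip is 100 mm long (own x), 24 wide, 26 high; a 14 mm steel crossbar runs through it along x and sticks out at both ends to x = +-80 mm.
- lid: Steel saucepan lid, loose, hot, 182 mm across, 0.40 to 0.52 kg with all its parts. Origin: on its axis at the rim's lower edge; its bearing underside is 5 mm above the origin. The plate below the bow reaches at most 16 mm above the origin. Own z up, y along the bow.
- lid_bow (a point): Middle of the underside of the lid's bow handle, 39 mm above the lid's origin. Bow of 8 mm rod along own y, open inside from y = -34 to +34 mm. A heavy part hidden in the lid sits anywhere, so the lid balances at a point up to 25 mm to either side along y, central in x. Centre of mass about 30 mm below: hung d off balance, it tips by about d / 30 mm rad, heavy end down.
- hot_pan: The hot steel saucepan on a cork mat on the worktop, fixed (not the other one at the back of the hob). Pot 190 mm across; its axis is 95 mm along own +y from the origin; its rim is 110 mm above the origin. The long handle points along own -y, 73 to 106 mm above the origin, ending 192 mm from it.
- lid_rest: Wire lid rest, fixed: a level ring of 6 mm wire, 138 mm across, top 40 mm above the worktop, on four splayed feet (170 mm across). Origin: centre, on the worktop. A lid lying on it has its origin 35 mm above the rest's origin.
- lifter_stand: Wooden lifter stand, fixed, base 170 x 90 x 10 mm, long side along own x. Two uprights at x = +-62 mm, about 160 mm high, with forked tops that carry the crossbar's ends, axis 136 mm above the worktop. Each notch is 16 mm wide at the crossbar and flares to about 27 mm. Origin: centre of the base, on the worktop.
- stand_home (a point): Where the lifter's origin is when it hangs on the stand (26 mm above the worktop; axes as the stand's; the hook may point along the stand's +x or -x).
- garlic: Garlic bulb, 56 mm, loose bystander; origin under its centre.
- onion: Red onion, 84 mm, loose bystander; origin under its centre.
- pepper_mill: Wooden pepper mill, 58 mm across, 170 mm high, loose bystander; origin under its centre.

How it is judged:
By the outcome, as a careful person would: the job done as asked, in the order asked, and still so for the second after the job is handed in, with the robot touching nothing.
It also fails if it takes over 72 s, if anything falls off the work surface, if the arm or the gripper's body presses on something with over 40 N, if the wrist force passes 120 N, or if a joint passes its speed limit or range.

## Working session

There is one attempt and no reset: what is moved stays moved. The work goes in short steps, Python scripts to look and compute and a tool call to move; the robot and the scene stay as the last step left them, time stands still between calls to the robot, and variables do not carry over. Pictures are saved under pics/ and viewed, and the job is handed in when it is done.

Besides the shell and the picture viewer there is one more tool, called after "Request:" as name(argument=value, ...), one argument or row to a line, values as JSON. carry_out: Moves the arm, as the interface text tells. Its arguments: {"type":"object","properties":{"moves":{"type":"array"}},"required":["moves"]}

```bash
mkdir -p pics; ls
cat > h.py <<'E'
import numpy as np, cv2
from plant import robot, eyes, workorder
def snap(n,save=None):
    s=eyes.snapshot(n)
    if save: cv2.imwrite(f'pics/{save}.png',cv2.cvtColor(s['image'],cv2.COLOR_RGB2BGR))
    return s
def cam(s):
    f=240/np.tan(np.radians(s['fov_y'])/2); R=cv2.Rodrigues(np.array(s['rvec'],float))[0]; t=np.array(s['tvec'],float).ravel()
    return f,R,t
def ray(s,u,v):
    f,R,t=cam(s); d=R.T@np.array([(u-s['cx'])/f,(v-s['cy'])/f,1.]); return -R.T@t,d
def onz(s,u,v,z):
    o,d=ray(s,u,v); return o+d*(z-o[2])/d[2]
def cloud(s):
    f,R,t=cam(s); v,u=np.mgrid[0:480,0:640]; Z=s['depth']
    P=np.stack([(u-s['cx'])/f*Z,(v-s['cy'])/f*Z,Z],-1)
    W=(P-t)@R; W[Z<=0]=np.nan; return W
def proj(s,p):
    f,R,t=cam(s); c=R@np.array(p)+t; return c[0]/c[2]*f+s['cx'],c[1]/c[2]*f+s['cy']
E
python3 - <<'E'
from h import *
for n in('scene','top'):
    s=snap(n,n+'0'); print(n,s['fov_y'],s['cx'],s['cy'],ray(s,320,240)); np.save(n+'0.npy',s,allow_pickle=True)
print(robot.sense())
E
```

```text
pics
scene 49.076787331218135 328.2026998226458 236.64330072868896 (array([-0.28471759, -0.54245708,  0.81166633]), array([ 0.67268823,  0.4634109 , -0.57708329]))
top 43.60658347606228 316.45540636517694 242.30857946103754 (array([0.34177491, 0.01339765, 1.42556206]), array([ 0.13952349,  0.01124674, -0.99017999]))
{'time': 0.1, 'qpos': array([ 1.03151001e+00,  3.07500585e-01,  1.50756284e+00, -1.64585493e-05,
        1.32845558e+00, -7.35026215e-02]), 'dq': array([ 0.00023337, -0.00247002, -0.00284113,  0.00043977, -0.00221995,
       -0.00091475]), 'joint_efforts': array([-2.33428473e-04, -4.58530176e+01, -2.52609068e+01, -4.27108225e-04,
        5.58835105e-03, -2.25737637e-05]), 'tcp_pos': array([0.25795191, 0.51319251, 0.24746421]), 'orientation': array([ 4.51011240e-04,  8.51210390e-01,  5.24823727e-01, -8.51093812e-04]), 'ft_force': array([-0.07329589, -0.38158463, -1.09414426]), 'ft_torque': array([0.04520909, 0.00913276, 0.03594357]), 'grip_width': 0.08564285498377479}
```

View pics/scene0.png

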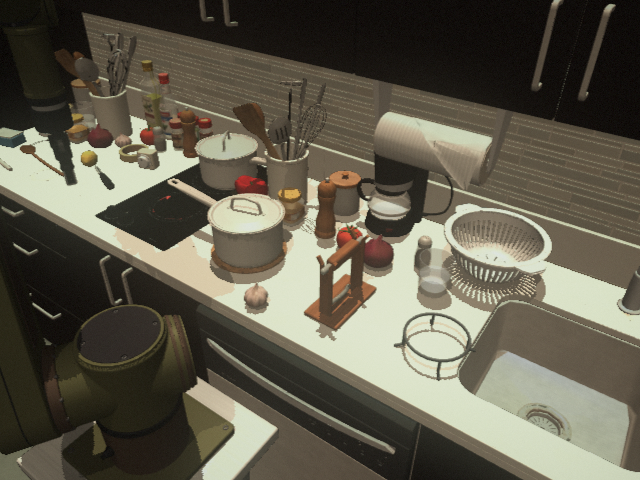

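View pics/top0.png

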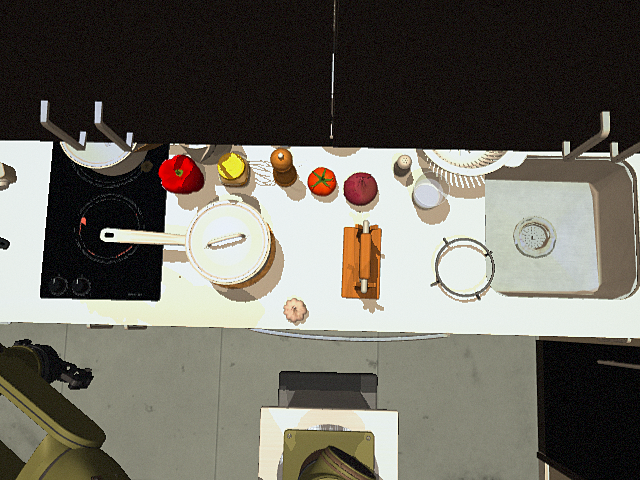

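Run:
```python
from h import *
s=np.load('scene0.npy',allow_pickle=True).item(); t=np.load('top0.npy',allow_pickle=True).item()
a=cv2.resize(s['image'][170:390,170:490],None,fx=2.4,fy=2.4,interpolation=cv2.INTER_CUBIC)
cv2.imwrite('pics/s0c.png',a[...,::-1])
a=cv2.resize(t['image'][180:330,170:510],None,fx=2.35,fy=2.35,interpolation=cv2.INTER_CUBIC)
cv2.imwrite('pics/t0c.png',a[...,::-1])
W=cloud(t)
for n,(u,v) in dict(lidcenter=(228,235),table=(320,250),rimlid=(195,245),grip=(365,255),bow=(225,241),rest=(436,267),bar=(364,287),hob=(100,280),cab=(320,120)).items(): print(n,W[v,u].round(4))
```

```text
lidcenter [0.5326 0.2318 0.1172]
table [0.5181 0.029  0.0033]
rimlid [0.5095 0.3053 0.1101]
grip [ 0.4924 -0.0697  0.141 ]
bow [0.518  0.2364 0.1251]
rest [ 0.4801 -0.2404  0.0408]
bar [ 0.4234 -0.0684  0.1431]
hob [0.4336 0.5511 0.0049]
cab [0.6306 0.027  0.6017]
```

View pics/s0c.png

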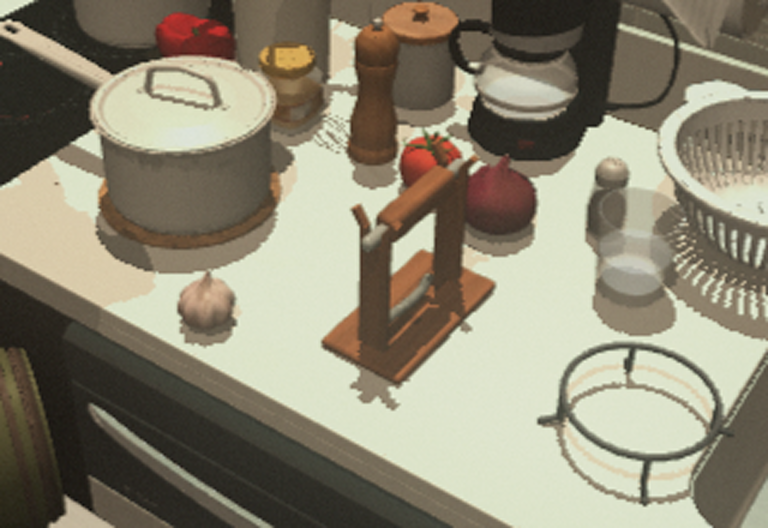

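View pics/t0c.png

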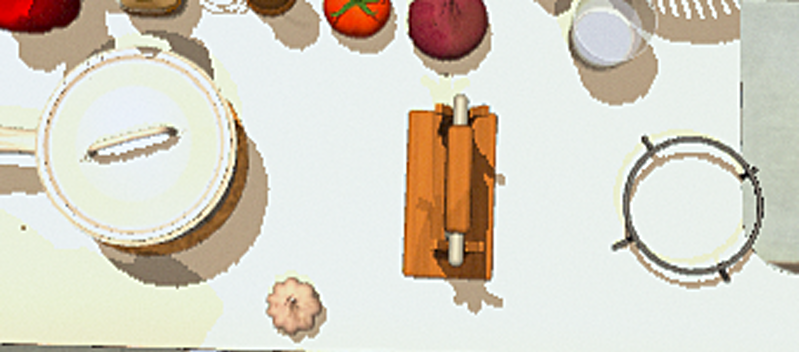

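Run:
```python
from h import *
s=np.load('scene0.npy',allow_pickle=True).item(); t=np.load('top0.npy',allow_pickle=True).item()
W=cloud(t); im=t['image']; hsv=cv2.cvtColor(im,cv2.COLOR_RGB2HSV)
# lid: z>0.095 points near
def region(x0,x1,y0,y1,z0,z1,W=W): return (W[...,0]>x0)&(W[...,0]<x1)&(W[...,1]>y0)&(W[...,1]<y1)&(W[...,2]>z0)&(W[...,2]<z1)
m=region(.4,.65,.13,.34,.10,.14)
P=W[m]; print('lidpan n',m.sum(),P.min(0),P.max(0))
c,_=cv2.findContours(m.astype(np.uint8),cv2.RETR_EXTERNAL,cv2.CHAIN_APPROX_NONE); c=max(c,key=cv2.contourArea)
print('ell',cv2.fitEllipse(c))
# radial profile later; bow
for z in np.arange(.105,.175,.005):
    q=region(.43,.6,.15,.32,z,z+.005); 
    if q.sum(): print(round(z,3),q.sum(),W[q].mean(0).round(4))
# rest
m=region(.36,.62,-.35,-.15,.03,.055)&(hsv[...,2]<130)
P=W[m]; print('rest',m.sum(),P.min(0),P.max(0),P.mean(0))
# grip
m=region(.38,.6,-.13,0,.11,.19)
P=W[m];print('gr',m.sum(),P.min(0),P.max(0),P.mean(0))
for z in np.arange(.11,.18,.005):
    q=region(.38,.6,-.13,0,z,z+.005); 
    if q.sum(): print(round(z,3),q.sum(),W[q].mean(0).round(4))
m=region(.38,.62,-.15,0.02,.008,.02)&(hsv[...,1]>120)
P=W[m];print('base',m.sum(),P.min(0),P.max(0)); c,_=cv2.findContours(m.astype(np.uint8),cv2.RETR_EXTERNAL,cv2.CHAIN_APPROX_NONE); c=np.concatenate([k for k in c if len(k)>10])
r=cv2.minAreaRect(c); b=cv2.boxPoints(r); Q=np.array([onz(t,*p,.01) for p in b]);print(r,Q.round(4),Q.mean(0),np.linalg.norm(np.diff(Q,axis=0),axis=1))
m=region(.36,.62,-.2,0.1,-.01,.006)&(hsv[...,1]<60); print('table z',np.median(W[m][:,2]))
```

```text
lidpan n 5598 [0.42397772 0.13814462 0.10018266] [0.61260345 0.33975759 0.13991021]
ell ((226.8828582763672, 241.75814819335938), (83.53296661376953, 86.45718383789062), 72.44058227539062)
0.105 251 [0.5175 0.2327 0.1086]
0.11 1572 [0.5152 0.2333 0.1129]
0.115 2095 [0.5133 0.2332 0.1174]
0.12 1080 [0.519  0.2348 0.122 ]
0.125 91 [0.522  0.235  0.1264]
0.13 7 [0.5233 0.2096 0.1319]
0.135 5 [0.5164 0.2406 0.1387]
0.14 5 [0.5211 0.2264 0.1419]
0.145 18 [0.521  0.229  0.1482]
0.15 41 [0.5207 0.23   0.153 ]
0.155 43 [0.518  0.2395 0.1573]
0.16 17 [0.5198 0.2303 0.1615]
rest 293 [ 0.41486462 -0.3497878   0.03036922] [ 0.61992145 -0.20665223  0.05339798] [ 0.48537739 -0.28091387  0.0391718 ]
gr 852 [ 0.41099611 -0.09371019  0.1132467 ] [ 0.56980478 -0.04407237  0.16386299] [ 0.48997098 -0.06860378  0.14648912]
0.11 1 [ 0.551  -0.0552  0.1132]
0.115 6 [ 0.5277 -0.0667  0.1177]
0.12 5 [ 0.4994 -0.0669  0.1218]
0.125 9 [ 0.4903 -0.0699  0.1272]
0.13 14 [ 0.4963 -0.066   0.1323]
0.135 66 [ 0.4924 -0.0688  0.1381]
0.14 192 [ 0.4884 -0.0685  0.1427]
0.145 358 [ 0.49   -0.0687  0.1476]
0.15 130 [ 0.4881 -0.0694  0.1519]
0.155 52 [ 0.4949 -0.0663  0.1577]
0.16 19 [ 0.4745 -0.0718  0.1618]
base 1254 [ 0.40614758 -0.11374618  0.00800037] [ 0.57456154 -0.02313213  0.0194857 ]
((361.1246337890625, 262.6342468261719), (37.8259162902832, 70.47020721435547), 2.12109637260437) [[ 0.4067 -0.023   0.01  ]
 [ 0.5746 -0.0259  0.01  ]
 [ 0.5732 -0.1161  0.01  ]
 [ 0.4056 -0.1118  0.01  ]] [ 0.49004663 -0.06920368  0.01      ] [0.16784863 0.09019264 0.16766084]
table z -0.0005332477374968902
```

Run:
```python
from h import *
s=np.load('scene0.npy',allow_pickle=True).item(); t=np.load('top0.npy',allow_pickle=True).item()
def region(W,x0,x1,y0,y1,z0,z1): return (W[...,0]>x0)&(W[...,0]<x1)&(W[...,1]>y0)&(W[...,1]<y1)&(W[...,2]>z0)&(W[...,2]<z1)
for nm,c in(('top',t),('scene',s)):
    W=cloud(c); hsv=cv2.cvtColor(c['image'],cv2.COLOR_RGB2HSV)
    m=region(W,.44,.60,.16,.31,.138,.17); P=W[m]
    print(nm,'bow n',len(P)); 
    if len(P)>5:
        l=cv2.fitLine(P[:,:2].astype(np.float32),cv2.DIST_HUBER,0,.01,.01).ravel(); d=l[:2]; d=d*np.sign(d[1])
        a=(P[:,:2]-l[2:])@d; print(l,np.degrees(np.arctan2(*d[::-1])),a.min(),a.max(),'mid',l[2:]+d*(a.min()+a.max())/2,'z pct',np.percentile(P[:,2],[10,50,90]))
    # pan rim/lid edge: boundary circle of z in .1-.12
    m=region(W,.38,.65,.1,.37,.1,.14); cs,_=cv2.findContours(m.astype(np.uint8),cv2.RETR_EXTERNAL,cv2.CHAIN_APPROX_NONE); k=max(cs,key=cv2.contourArea)[:,0]
    Q=np.array([onz(c,u,v,.114)[:2] for u,v in k])
    h=cv2.convexHull(Q.astype(np.float32))[:,0]; print(' pan hull minCircle',cv2.minEnclosingCircle(h))
    # grip by colour
    m=region(W,.38,.6,-.13,0,.12,.17); P=W[m]
    l=cv2.fitLine(P[:,:2].astype(np.float32),cv2.DIST_HUBER,0,.01,.01).ravel(); print(' grip',l,np.degrees(np.arctan2(l[1],l[0])))
    # rest
    m=(hsv[...,2]<110); o=[]
    vv,uu=np.nonzero(m)
    Q=np.array([onz(c,u,v,.037)[:2] for u,v in zip(uu,vv)])
    r=np.hypot(*(Q-[.483,-.283]).T); g=(r<.085)&(r>.055)&(Q[:,1]>-.36)
    Q=Q[g]
    for it in range(20):
        A=np.c_[2*Q,np.ones(len(Q))]; x=np.linalg.lstsq(A,(Q**2).sum(1),rcond=None)[0]; R=np.sqrt(x[2]+x[0]**2+x[1]**2)
        e=abs(np.hypot(*(Q-x[:2]).T)-R); Q=Q[e<max(.005,np.percentile(e,95))] if it<15 else Q
    print(' rest',x[:2],R,len(Q))
```

```text
top bow n 128
[ 0.28216463 -0.959366    0.5196691   0.23306036] 106.389435 -0.03903522471773585 0.04132580315942473 mid [0.51934596 0.23415911] z pct [0.14704935 0.15466704 0.1608674 ]
 pan hull minCircle ((0.5225032567977905, 0.2531692683696747), 0.11504014581441879)
 grip [ 0.9998282  -0.01853517  0.48963055 -0.06863318] -1.0620475
 rest [ 0.4825753  -0.30550229] 0.06596469239129751 139
scene bow n 111
[ 0.27387327 -0.96176577  0.5172202   0.2315371 ] 105.894875 -0.038112611223181374 0.03981977085842482 mid [0.51698643 0.23235805] z pct [0.14314603 0.15362908 0.15840988]
 pan hull minCircle ((0.5038937330245972, 0.24281348288059235), 0.11323514580726624)
 grip [ 0.9991589  -0.04100515  0.47793198 -0.07435203] -2.350081
 rest [ 0.47903186 -0.30597628] 0.06594488627380575 156
```

Run:
```python
from h import *
s=np.load('scene0.npy',allow_pickle=True).item()
im=s['image'][225:335,295:385].copy()
k=7
a=cv2.resize(im,None,fx=6,fy=5.4,interpolation=cv2.INTER_CUBIC)
cv2.imwrite('pics/s0h.png',a[...,::-1])
th=np.radians(-1.2)
for x,z in((-50,26),(-50,80),(0,26),(33,34),(33,80),(50,80),(-33,34),(50,26)):
    p=[.490+.001*x*np.cos(th),-.069+.001*x*np.sin(th),z/1000]; u,v=proj(s,p); print(x,z,'crop',round((u-295)*6),round((v-225)*5.4))
```

```text
-50 26 crop 201 429
-50 80 crop 204 328
0 26 crop 277 365
33 34 crop 326 309
33 80 crop 331 224
50 80 crop 356 205
-33 34 crop 228 392
50 26 crop 350 303
```

View pics/s0h.png

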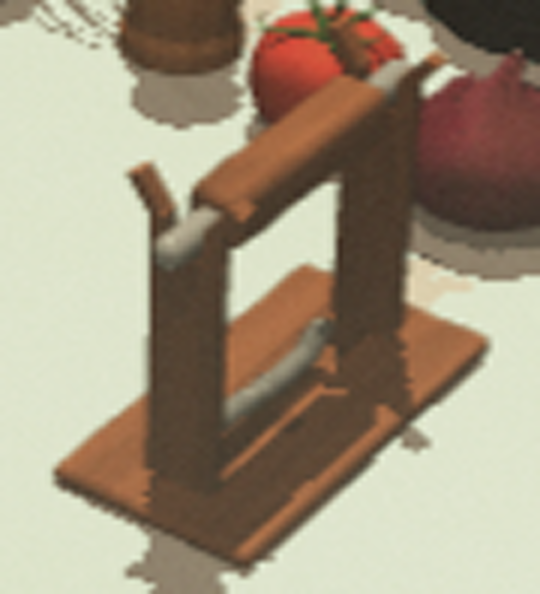

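Request:
carry_out(
  moves=[
    {"hand": 1,"translation": [0,0,-0.008],"spin": -5.1},
    {"hand": 1,"translation": [0,0,-0.008],"spin": -5.1},
    {"hand": 1,"translation": [0,0,-0.008],"spin": -5.1},
    {"hand": 1,"translation": [0,0,-0.008],"spin": -5.1},
    {"hand": 1,"translation": [0,0,-0.008],"spin": -5.1},
  ],
)

```text
time: 0.52
tcp_pos: [0.2581, 0.5134, 0.2881]
orientation: [0.0, 0.713, 0.701, -0.001]
ft_force: [0.6, -0.1, -0.6]
grip_width: 0.0855
```

Request:
carry_out(
  moves=[
    {"hand": 1,"translation": [-0.036,0.015,0],"spin": 0},
    {"hand": 1,"translation": [-0.036,0.015,0],"spin": 0},
    {"hand": 1,"translation": [-0.036,0.015,0],"spin": 0},
    {"hand": 1,"translation": [-0.036,0.015,0],"spin": 0},
    {"hand": 1,"translation": [-0.036,0.015,0],"spin": 0},
  ],
)

```text
time: 0.93
tcp_pos: [0.3294, 0.3304, 0.2879]
orientation: [0.0, 0.714, 0.7, -0.0]
ft_force: [1.1, 0.2, 0.7]
grip_width: 0.0854
```

Request:
carry_out(
  moves=[
    {"hand": 1,"translation": [-0.036,0.015,0],"spin": 0},
    {"hand": 1,"translation": [-0.036,0.015,0],"spin": 0},
    {"hand": 1,"translation": [-0.036,0.015,0],"spin": 0},
    {"hand": 1,"translation": [-0.036,0.015,0],"spin": 0},
    {"hand": 1,"translation": [-0.036,0.015,0],"spin": 0},
  ],
)

```text
time: 1.35
tcp_pos: [0.4006, 0.1488, 0.2881]
orientation: [-0.0, 0.714, 0.7, -0.0]
ft_force: [0.4, 0.4, 0.1]
grip_width: 0.0855
```

Request:
carry_out(
  moves=[
    {"hand": 1,"translation": [-0.036,0.015,0],"spin": 0},
    {"hand": 1,"translation": [-0.036,0.015,0],"spin": 0},
    {"hand": 1,"translation": [-0.036,0.015,0],"spin": 0},
    {"hand": 1,"translation": [-0.036,0.015,0],"spin": 0},
    {"hand": 1,"translation": [-0.036,0.015,0],"spin": 0},
  ],
)

```text
time: 1.77
tcp_pos: [0.472, -0.0327, 0.2881]
orientation: [-0.0, 0.715, 0.7, -0.0]
ft_force: [1.2, 1.0, 0.4]
grip_width: 0.0854
```

```bash
cat >> h.py <<'E'
def pose():
    s=robot.sense(); w,x,y,z=s['orientation']
    from scipy.spatial.transform import Rotation as Ro
    R=Ro.from_quat([x,y,z,w]).as_matrix(); return s,np.array(s['tcp_pos']),R,np.degrees(np.arctan2(R[1,0],R[0,0]))
def togo(p,yaw=None):
    s,q,R,ps=pose(); print('t',round(s['time'],2),'tcp',q.round(4),'yaw',round(ps,2),'R_z',R[:,2].round(4),'F',np.round(s['ft_force'],2),'T',np.round(s['ft_torque'],3),'w',round(s['grip_width'],4))
    if p is not None: print(' shift tool',(R.T@(np.array(p)-q)).round(4),'spin',None if yaw is None else round(-((yaw-ps+180)%360-180),2))
E
python3 -c "
from h import *
togo([.49,-.0687,.14],88.8)"
```

```text
t 1.77 tcp [ 0.472  -0.0327  0.2881] yaw 88.79 R_z [-5.e-04  3.e-04 -1.e+00] F [1.2  0.97 0.36] T [ 0.074  0.047 -0.023] w 0.0854
 shift tool [-0.0356  0.0189  0.1481] spin -0.01
```

Request:
carry_out(
  moves=[
    {"hand": 1,"translation": [-0.018,0.0095,0.01],"spin": 0},
    {"hand": 1,"translation": [-0.0176,0.0094,0.02],"spin": 0},
    {"hand": 1,"translation": [0,0,0.03],"spin": 0},
    {"hand": 1,"translation": [0,0,0.02],"spin": 0},
    {"hand": 1,"translation": [0,0,0],"spin": 0},
  ],
)

```text
time: 2.18
tcp_pos: [0.4867, -0.0666, 0.2038]
orientation: [-0.004, 0.715, 0.699, -0.003]
ft_force: [-0.5, 0.1, -0.2]
grip_width: 0.0855
```

```bash
python3 -c "
from h import *
togo([.49,-.0687,.134],88.8)
s=snap('scene');t=snap('top')
a=cv2.resize(s['image'][190:350,280:440],None,fx=3,fy=3);b=cv2.resize(t['image'][180:340,280:440],None,fx=3,fy=3)
cv2.imwrite('pics/g1.png',np.hstack([a,b])[...,::-1])"
```

```text
t 2.18 tcp [ 0.4867 -0.0666  0.2038] yaw 88.74 R_z [-0.0098  0.0022 -0.9999] F [-0.52  0.06 -0.18] T [-0.041  0.039  0.011] w 0.0855
 shift tool [-0.0021  0.0041  0.0698] spin -0.06
```

View pics/g1.png

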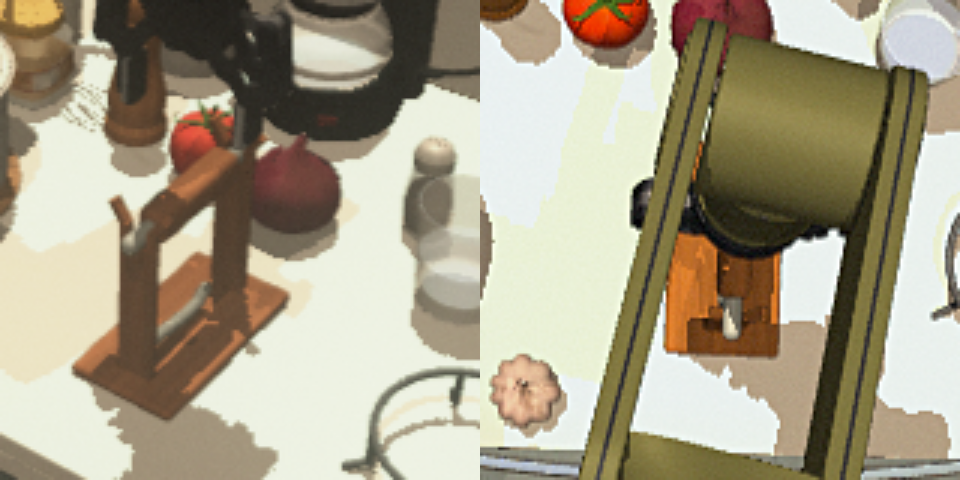

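```bash
python3 -c "
from h import *
togo([.49,-.0687,.134],88.8)
s=snap('scene','sc2');s,q,R,y=pose()
s=snap('scene')
for d in([0,0,0],[0,0,.017],[.05,0,.0],[-.05,0,0]):print(proj(s,q+R@np.array(d)))
togo([.49,-.0687,.134],88.8)
im=s['image'][100:340,230:470];cv2.imwrite('pics/g2.png',cv2.resize(im,None,fx=2.4,fy=2.4)[...,::-1])"
```

```text
t 2.28 tcp [ 0.4895 -0.0667  0.2077] yaw 88.81 R_z [-2.5e-03  6.0e-04 -1.0e+00] F [-0.02 -0.39  1.01] T [-0.019  0.045  0.01 ] w 0.0856
 shift tool [-0.002   0.0007  0.0737] spin 0.01
(np.float64(343.3720976834027), np.float64(224.97503734917854))
(np.float64(343.0841820937209), np.float64(231.74067323528584))
(np.float64(323.8265542847935), np.float64(217.09821869928595))
(np.float64(363.77235645811714), np.float64(233.19630475025468))
t 2.38 tcp [ 0.4911 -0.0668  0.2096] yaw 88.83 R_z [ 2.2e-03 -5.0e-04 -1.0e+00] F [ 0.17 -0.43  0.66] T [ 0.023 -0.016 -0.038] w 0.0855
 shift tool [-0.0019 -0.0012  0.0756] spin 0.03
```

View pics/g2.png

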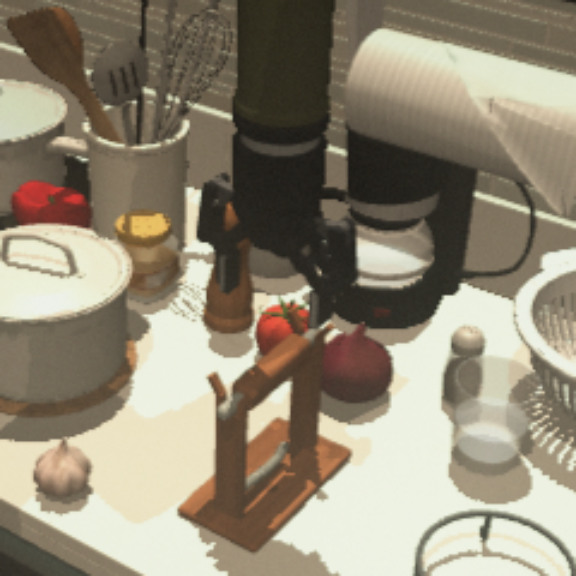

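Request:
carry_out(
  moves=[
    {"hand": 1,"translation": [-0.0015,0,0.02],"spin": 0},
    {"hand": 1,"translation": [0,0,0.022],"spin": 0},
    {"hand": 1,"translation": [0,0,0.018],"spin": 0},
    {"hand": 1,"translation": [0,0,0.01],"spin": 0},
    {"hand": 1,"translation": [0,0,0.004],"spin": 0},
  ],
)

```text
time: 2.8
tcp_pos: [0.4904, -0.068, 0.1344]
orientation: [0.0, 0.714, 0.7, 0.0]
ft_force: [-0.2, 0.1, -0.2]
grip_width: 0.0853
```

Request:
carry_out(
  moves=[
    {"hand": 1,"translation": [0,0,0],"spin": 0},
    {"hand": 0.3,"translation": [0,0,0],"spin": 0},
    {"hand": 0,"translation": [0,0,0],"spin": 0},
    {"hand": 0,"translation": [0,0,0],"spin": 0},
    {"hand": 0,"translation": [0,0,0],"spin": 0},
  ],
)

```text
time: 3.22
tcp_pos: [0.4908, -0.0684, 0.1352]
orientation: [0.001, 0.714, 0.7, 0.001]
ft_force: [-0.1, 0.2, 0.0]
grip_width: 0.0389
```

Request:
carry_out(
  moves=[
    {"hand": 0,"translation": [0,0,0],"spin": 0},
    {"hand": 0,"translation": [0,0,0],"spin": 0},
    {"hand": 0,"translation": [0,0,0],"spin": 0},
    {"hand": 0,"translation": [0,0,0],"spin": 0},
    {"hand": 0,"translation": [0,0,0],"spin": 0},
  ],
)

```text
time: 3.63
tcp_pos: [0.4905, -0.0685, 0.1349]
orientation: [0.0, 0.714, 0.7, 0.0]
ft_force: [-1.9, -0.2, 6.2]
grip_width: 0.023
```

```bash
python3 -c "
from h import *
togo([.49,-.0687,.134],88.8)"
```

```text
t 3.63 tcp [ 0.4905 -0.0685  0.1349] yaw 88.81 R_z [ 1.e-03 -3.e-04 -1.e+00] F [-1.86 -0.22  6.18] T [-0.07   0.128 -0.054] w 0.023
 shift tool [-0.0003 -0.0005  0.0009] spin 0.01
```

Request:
carry_out(
  moves=[
    {"hand": 0,"translation": [0,0,-0.006],"spin": 0},
    {"hand": 0,"translation": [0,0,-0.012],"spin": 0},
    {"hand": 0,"translation": [0,0,-0.02],"spin": 0},
    {"hand": 0,"translation": [0,0,-0.025],"spin": 0},
    {"hand": 0,"translation": [0,0,-0.025],"spin": 0},
  ],
)

```text
time: 4.05
tcp_pos: [0.4892, -0.068, 0.2225]
orientation: [-0.001, 0.714, 0.7, -0.001]
ft_force: [1.0, 0.4, -0.3]
grip_width: 0.023
```

Request:
carry_out(
  moves=[
    {"hand": 0,"translation": [0,0,-0.025],"spin": 0},
    {"hand": 0,"translation": [0,0,-0.025],"spin": 0},
    {"hand": 0,"translation": [0,0,-0.02],"spin": 0},
    {"hand": 0,"translation": [0,0,-0.01],"spin": 0},
    {"hand": 0,"translation": [0,0,-0.004],"spin": 0},
  ],
)

```text
time: 4.47
tcp_pos: [0.4908, -0.0684, 0.308]
orientation: [0.001, 0.714, 0.7, 0.001]
ft_force: [-0.2, -1.2, -0.0]
grip_width: 0.0232
```

```bash
python3 -c "
from h import *
s=snap('scene')
for i in range(3): snap('top');togo([.465,.218,.30],106.1)
im=s['image'][100:340,230:470];cv2.imwrite('pics/g3.png',cv2.resize(im,None,fx=2.4,fy=2.4)[...,::-1])"
```

```text
t 4.57 tcp [ 0.49   -0.0682  0.3062] yaw 88.81 R_z [-0.  0. -1.] F [ 0.37 -0.05 -1.42] T [ 0.026  0.022 -0.029] w 0.0234
 shift tool [ 0.2857 -0.0309  0.0062] spin -17.29
t 4.62 tcp [ 0.4895 -0.0681  0.3053] yaw 88.81 R_z [-1.8e-03  5.0e-04 -1.0e+00] F [ 0.25  0.24 -1.4 ] T [-0.006  0.036  0.008] w 0.0231
 shift tool [ 0.2855 -0.0304  0.0054] spin -17.29
t 4.67 tcp [ 0.4892 -0.0681  0.3048] yaw 88.81 R_z [-2.9e-03  6.0e-04 -1.0e+00] F [-0.07 -0.29 -1.43] T [-0.007 -0.005  0.053] w 0.0233
 shift tool [ 0.2855 -0.0301  0.005 ] spin -17.29
```

View pics/g3.png

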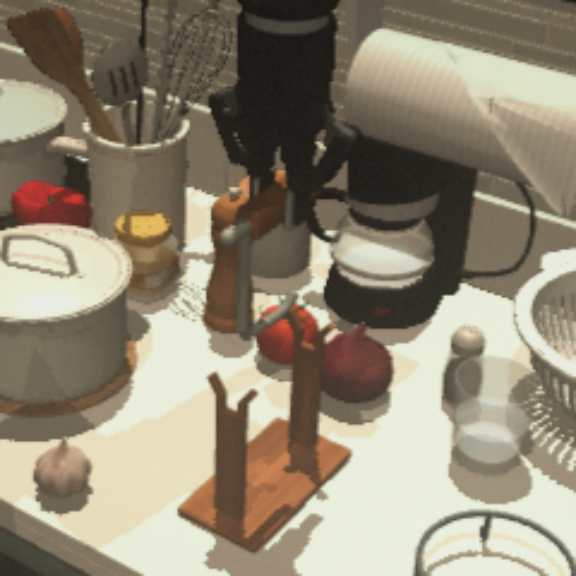

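Request:
carry_out(
  moves=[
    {"hand": 0,"translation": [0.015,0,0],"spin": -3.46},
    {"hand": 0,"translation": [0.03,0,0],"spin": -3.46},
    {"hand": 0,"translation": [0.03,0,0],"spin": -3.46},
    {"hand": 0,"translation": [0.03,0,0],"spin": -3.46},
    {"hand": 0,"translation": [0.03,0,0],"spin": -3.46},
  ],
)

```text
time: 5.08
tcp_pos: [0.4741, 0.0665, 0.3044]
orientation: [-0.001, 0.6, 0.8, -0.001]
ft_force: [0.8, 0.8, -2.3]
grip_width: 0.0227
```

```bash
python3 -c "
from h import *
togo([.518,.2333,.30],106.1)"
```

```text
t 5.08 tcp [0.4741 0.0665 0.3044] yaw 106.24 R_z [-0.0034 -0.     -1.    ] F [ 0.79  0.85 -2.27] T [ 0.004 -0.009 -0.04 ] w 0.0227
 shift tool [0.1479 0.0888 0.0043] spin 0.14
```

Request:
carry_out(
  moves=[
    {"hand": 0,"translation": [0.035,0.022,0],"spin": 0},
    {"hand": 0,"translation": [0.035,0.022,0],"spin": 0},
    {"hand": 0,"translation": [0.035,0.022,0],"spin": 0},
    {"hand": 0,"translation": [0.025,0.015,0],"spin": 0},
    {"hand": 0,"translation": [0.008,0.005,0],"spin": 0},
  ],
)

```text
time: 5.5
tcp_pos: [0.5195, 0.2262, 0.304]
orientation: [-0.001, 0.6, 0.8, -0.0]
ft_force: [-0.1, 0.6, -1.5]
grip_width: 0.0232
```

Request:
carry_out(
  moves=[
    {"hand": 0,"translation": [0,0,0],"spin": 0},
    {"hand": 0,"translation": [0,0,0],"spin": 0},
    {"hand": 0,"translation": [0,0,0],"spin": 0},
    {"hand": 0,"translation": [0,0,0],"spin": 0},
    {"hand": 0,"translation": [0,0,0],"spin": 0},
  ],
)

```text
time: 5.92
tcp_pos: [0.519, 0.2204, 0.3063]
orientation: [0.0, 0.602, 0.799, -0.0]
ft_force: [0.4, 0.6, -1.0]
grip_width: 0.0236
```

```bash
python3 -c "
from h import *
togo([.518,.2333,.28],106.1)
s=snap('scene');t=snap('top')
togo([.518,.2333,.28],106.1)
a=cv2.resize(s['image'][130:290,170:330],None,fx=3,fy=3);b=cv2.resize(t['image'][160:320,140:300],None,fx=3,fy=3)
cv2.imwrite('pics/g4.png',np.hstack([a,b])[...,::-1])"
```

```text
t 5.92 tcp [0.519  0.2204 0.3063] yaw 106.0 R_z [-3.e-04 -4.e-04 -1.e+00] F [ 0.4   0.55 -1.05] T [-0.027 -0.05   0.026] w 0.0236
 shift tool [0.0127 0.0027 0.0263] spin -0.1
t 6.02 tcp [0.5192 0.2207 0.3066] yaw 106.02 R_z [ 3.e-04 -1.e-04 -1.e+00] F [-0.32 -0.02 -1.25] T [-0.001 -0.023  0.03 ] w 0.0232
 shift tool [0.0124 0.0024 0.0266] spin -0.08
```

View pics/g4.png

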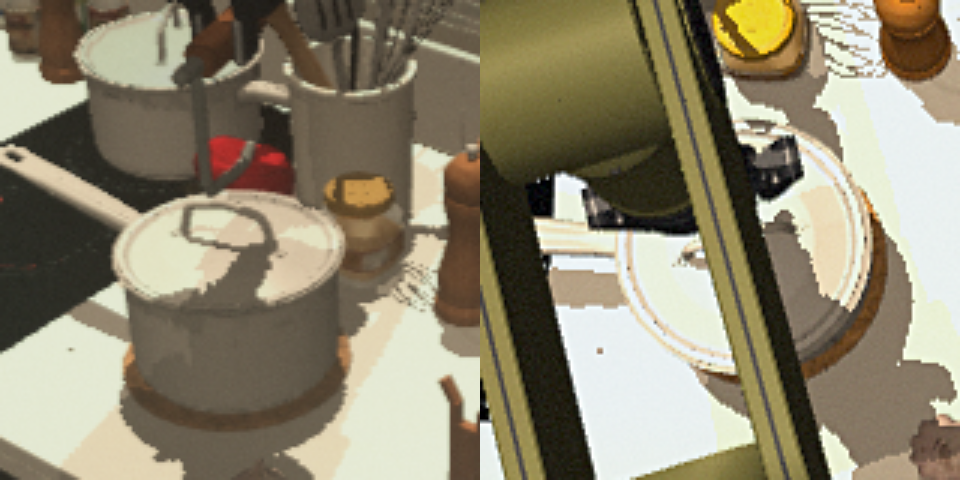

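Request:
carry_out(
  moves=[
    {"hand": 0,"translation": [0.006,0.001,0.006],"spin": 0},
    {"hand": 0,"translation": [0.006,0.001,0.008],"spin": 0},
    {"hand": 0,"translation": [0,0,0.006],"spin": 0},
    {"hand": 0,"translation": [0,0,0.003],"spin": 0},
    {"hand": 0,"translation": [0,0,0],"spin": 0},
  ],
)

```text
time: 6.43
tcp_pos: [0.5169, 0.2338, 0.2816]
orientation: [-0.001, 0.601, 0.799, -0.001]
ft_force: [-0.1, 0.3, -2.1]
grip_width: 0.0232
```

Request:
carry_out(
  moves=[
    {"hand": 0,"translation": [0,0,0.001],"spin": 0},
    {"hand": 0,"translation": [0,0,0.001],"spin": 0},
    {"hand": 0,"translation": [0,0,0.001],"spin": 0},
    {"hand": 0,"translation": [0,0,0],"spin": 0},
    {"hand": 0,"translation": [0,0,0],"spin": 0},
  ],
)

```text
time: 6.85
tcp_pos: [0.5179, 0.2339, 0.2805]
orientation: [0.0, 0.601, 0.799, 0.0]
ft_force: [0.1, 0.2, -2.2]
grip_width: 0.0229
```

Request:
carry_out(
  moves=[
    {"hand": 0,"translation": [0,0,0.001],"spin": 0},
    {"hand": 0,"translation": [0,0,0],"spin": 0},
    {"hand": 0,"translation": [0,0,0.001],"spin": 0},
    {"hand": 0,"translation": [0,0,0],"spin": 0},
    {"hand": 0,"translation": [0,0,0],"spin": 0},
  ],
)

```text
time: 7.27
tcp_pos: [0.5178, 0.2339, 0.2782]
orientation: [-0.0, 0.601, 0.799, -0.0]
ft_force: [-0.4, -0.1, -1.8]
grip_width: 0.0232
```

Request:
carry_out(
  moves=[
    {"hand": 0,"translation": [0,0,0.001],"spin": 0},
    {"hand": 0,"translation": [0,0,0],"spin": 0},
    {"hand": 0,"translation": [0,0,0.001],"spin": 0},
    {"hand": 0,"translation": [0,0,0],"spin": 0},
    {"hand": 0,"translation": [0,0,0],"spin": 0},
  ],
)

```text
time: 7.68
tcp_pos: [0.518, 0.234, 0.2768]
orientation: [0.0, 0.601, 0.799, 0.0]
ft_force: [-1.2, 0.1, 2.1]
grip_width: 0.0232
```

Request:
carry_out(
  moves=[
    {"hand": 0,"translation": [0,0,0.001],"spin": 0},
    {"hand": 0,"translation": [0,0,0],"spin": 0},
    {"hand": 0,"translation": [0,0,0],"spin": 0},
    {"hand": 0,"translation": [0,0,0],"spin": 0},
    {"hand": 0,"translation": [0,0,0],"spin": 0},
  ],
)

```text
time: 8.1
tcp_pos: [0.518, 0.234, 0.2766]
orientation: [0.0, 0.601, 0.799, 0.001]
ft_force: [-1.5, -0.3, 6.1]
grip_width: 0.0229
```

Request:
carry_out(
  moves=[
    {"hand": 0,"translation": [0,0,-0.008],"spin": 0},
    {"hand": 0,"translation": [0,-0.01,-0.006],"spin": 0},
    {"hand": 0,"translation": [0,-0.02,0],"spin": 0},
    {"hand": 0,"translation": [0,-0.02,0],"spin": 0},
    {"hand": 0,"translation": [0,-0.008,0],"spin": 0},
  ],
)

```text
time: 8.52
tcp_pos: [0.4589, 0.2169, 0.2894]
orientation: [-0.001, 0.601, 0.799, -0.001]
ft_force: [-0.5, 0.5, -0.8]
grip_width: 0.0232
```

Request:
carry_out(
  moves=[
    {"hand": 0,"translation": [0,0,0.006],"spin": 0},
    {"hand": 0,"translation": [0,0,0.012],"spin": 0},
    {"hand": 0,"translation": [0,0,0.008],"spin": 0},
    {"hand": 0,"translation": [0,0,0.004],"spin": 0},
    {"hand": 0,"translation": [0,0,0],"spin": 0},
  ],
)

```text
time: 8.93
tcp_pos: [0.4619, 0.2177, 0.2578]
orientation: [-0.001, 0.601, 0.799, -0.001]
ft_force: [-0.3, 0.4, -1.5]
grip_width: 0.0231
```

```bash
python3 -c "
from h import *
togo([.4621,.218,.2483],106.1)
s=snap('scene');t=snap('top')
togo([.4621,.218,.2483],106.1)
a=cv2.resize(s['image'][130:290,170:330],None,fx=3,fy=3);b=cv2.resize(t['image'][160:320,140:300],None,fx=3,fy=3)
cv2.imwrite('pics/g5.png',np.hstack([a,b])[...,::-1])"
```

```text
t 8.93 tcp [0.4619 0.2177 0.2578] yaw 106.11 R_z [-2.4e-03 -9.0e-04 -1.0e+00] F [-0.29  0.42 -1.53] T [-0.013 -0.039 -0.028] w 0.0231
 shift tool [0.0002 0.0003 0.0095] spin 0.01
t 9.03 tcp [0.4626 0.218  0.259 ] yaw 106.11 R_z [-4.e-04 -2.e-04 -1.e+00] F [ 0.52  0.21 -1.16] T [-0.01  -0.017 -0.101] w 0.0232
 shift tool [ 0.0002 -0.0004  0.0107] spin 0.01
```

View pics/g5.png

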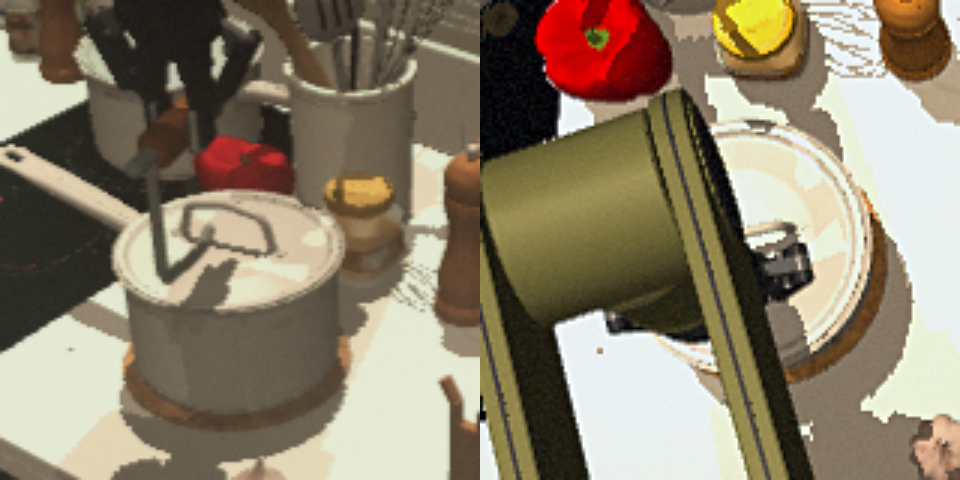

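Request:
carry_out(
  moves=[
    {"hand": 0,"translation": [0,0,0.004],"spin": 0},
    {"hand": 0,"translation": [0,0,0.004],"spin": 0},
    {"hand": 0,"translation": [0,0,0.0025],"spin": 0},
    {"hand": 0,"translation": [0,0,0],"spin": 0},
    {"hand": 0,"translation": [0,0,0],"spin": 0},
  ],
)

```text
time: 9.45
tcp_pos: [0.462, 0.2178, 0.2486]
orientation: [-0.0, 0.601, 0.799, -0.0]
ft_force: [-0.4, -0.6, -2.7]
grip_width: 0.023
```

```bash
python3 -c "
from h import *
togo([.4621,.218,.2483],106.1)
snap('top')
togo([.4621,.218,.2483],106.1)"
```

```text
t 9.45 tcp [0.462  0.2178 0.2486] yaw 106.11 R_z [-5.e-04 -2.e-04 -1.e+00] F [-0.38 -0.63 -2.73] T [-0.026 -0.043 -0.006] w 0.023
 shift tool [0.0002 0.0002 0.0003] spin 0.01
t 9.5 tcp [0.4621 0.2178 0.2488] yaw 106.11 R_z [-0. -0. -1.] F [-0.25 -0.02 -1.11] T [0.057 0.002 0.064] w 0.0231
 shift tool [0.0002 0.     0.0005] spin 0.01
```

Request:
carry_out(
  moves=[
    {"hand": 0,"translation": [0,0.006,0],"spin": 0},
    {"hand": 0,"translation": [0,0.008,0],"spin": 0},
    {"hand": 0,"translation": [0,0.006,0],"spin": 0},
    {"hand": 0,"translation": [0,0.004,0],"spin": 0},
    {"hand": 0,"translation": [0,0.003,0],"spin": 0},
  ],
)

```text
time: 9.92
tcp_pos: [0.4892, 0.2256, 0.2488]
orientation: [0.0, 0.601, 0.799, 0.0]
ft_force: [-0.3, -0.2, -2.2]
grip_width: 0.0231
```

Request:
carry_out(
  moves=[
    {"hand": 0,"translation": [0,0.003,0],"spin": 0},
    {"hand": 0,"translation": [0,0.003,0],"spin": 0},
    {"hand": 0,"translation": [0,0.003,0],"spin": 0},
    {"hand": 0,"translation": [0,0.003,0],"spin": 0},
    {"hand": 0,"translation": [0,0,0],"spin": 0},
  ],
)

```text
time: 10.33
tcp_pos: [0.5003, 0.2288, 0.2488]
orientation: [0.0, 0.601, 0.799, 0.0]
ft_force: [0.0, -0.7, -1.4]
grip_width: 0.0231
```

```bash
python3 -c "
from h import *
togo([.518,.234,.2483],106.1)
s=snap('scene')
togo([.518,.234,.2483],106.1)
a=cv2.resize(s['image'][160:270,190:300],None,fx=5,fy=5,interpolation=cv2.INTER_CUBIC)
cv2.imwrite('pics/g6.png',a[...,::-1])"
```

```text
t 10.33 tcp [0.5003 0.2288 0.2488] yaw 106.11 R_z [ 6.e-04  2.e-04 -1.e+00] F [ 0.01 -0.71 -1.4 ] T [ 0.02  -0.066 -0.031] w 0.0231
 shift tool [0.     0.0185 0.0005] spin 0.01
t 10.38 tcp [0.4998 0.2288 0.2488] yaw 106.11 R_z [ 1.e-04  1.e-04 -1.e+00] F [-0.05 -0.21 -1.49] T [ 0.031 -0.015  0.02 ] w 0.0232
 shift tool [-0.      0.0189  0.0005] spin 0.01
```

View pics/g6.png

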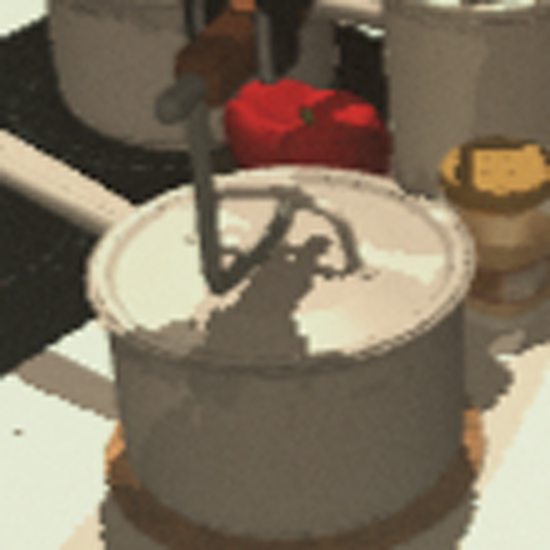

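Request:
carry_out(
  moves=[
    {"hand": 0,"translation": [0,0.005,0],"spin": 0},
    {"hand": 0,"translation": [0,0.005,0],"spin": 0},
    {"hand": 0,"translation": [0,0.005,0],"spin": 0},
    {"hand": 0,"translation": [0,0.0035,0],"spin": 0},
    {"hand": 0,"translation": [0,0,0],"spin": 0},
  ],
)

```text
time: 10.8
tcp_pos: [0.5185, 0.2341, 0.2488]
orientation: [0.0, 0.601, 0.799, 0.0]
ft_force: [-0.4, 0.1, -2.4]
grip_width: 0.0234
```

Request:
carry_out(
  moves=[
    {"hand": 0,"translation": [0,0,-0.003],"spin": 0},
    {"hand": 0,"translation": [0,0,-0.003],"spin": 0},
    {"hand": 0,"translation": [0,0,-0.002],"spin": 0},
    {"hand": 0,"translation": [0,0,0],"spin": 0},
    {"hand": 0,"translation": [0,0,0],"spin": 0},
  ],
)

```text
time: 11.22
tcp_pos: [0.5174, 0.2338, 0.2572]
orientation: [0.0, 0.601, 0.799, 0.0]
ft_force: [0.5, -0.3, -0.9]
grip_width: 0.0233
```

```bash
python3 -c "
from h import *
togo([.518,.234,.2588],106.1)"
```

```text
t 11.22 tcp [0.5174 0.2338 0.2572] yaw 106.11 R_z [ 6.e-04  2.e-04 -1.e+00] F [ 0.45 -0.25 -0.94] T [ 0.034 -0.048  0.026] w 0.0233
 shift tool [-0.      0.0007 -0.0016] spin 0.01
```

```bash
cat > tilt.py <<'E'
from h import *
import sys,os
C=np.array([.518,.2335]); e=np.array([np.cos(np.radians(106.1)),np.sin(np.radians(106.1))]); p=np.array([e[1],-e[0]])
D=[snap('scene') for _ in range(2)]
W=np.nanmean([cloud(s) for s in D],0)
if sys.argv[1]=='base': np.save('base.npy',W)
B=np.load('base.npy')
d=B[...,:2]-C; r=np.hypot(d[...,0],d[...,1])
m=(r<.088)&(B[...,2]>.105)&(B[...,2]<.135)
a=d[m]@e; b=d[m]@p; dz=W[m][:,2]-B[m][:,2]
g=np.isfinite(dz)&(abs(dz)<.02); a,b,dz=a[g],b[g],dz[g]
for _ in range(3):
    A=np.c_[np.ones(len(a)),a,b]; x=np.linalg.lstsq(A,dz,rcond=None)[0]; k=abs(dz-A@x)<.006; a,b,dz=a[k],b[k],dz[k]
print('n',len(a),'rise mm',(x[0]*1e3).round(2),'tilt along +bow(y+) mrad',(x[1]*1e3).round(1),'perp',(x[2]*1e3).round(1),'spread',a.min().round(3),a.max().round(3))
togo(None)
E
python3 tilt.py base; python3 tilt.py x
```

```text
n 1940 rise mm 0.0 tilt along +bow(y+) mrad 0.0 perp 0.0 spread -0.088 0.087
t 11.32 tcp [0.5172 0.2338 0.2569] yaw 106.11 R_z [ 0. -0. -1.] F [-0.24 -0.64 -1.49] T [-0.     0.04  -0.001] w 0.0235
n 1933 rise mm 0.01 tilt along +bow(y+) mrad 0.2 perp 0.4 spread -0.088 0.087
t 11.42 tcp [0.5172 0.2337 0.2567] yaw 106.11 R_z [-2.e-04 -1.e-04 -1.e+00] F [-0.1   0.8  -2.61] T [-0.057 -0.037 -0.005] w 0.023tilt.py:5: RuntimeWarning: Mean of empty slice
  W=np.nanmean([cloud(s) for s in D],0)
tilt.py:5: RuntimeWarning: Mean of empty slice
  W=np.nanmean([cloud(s) for s in D],0)
```

Request:
carry_out(
  moves=[
    {"hand": 0,"translation": [0,0,-0.001],"spin": 0},
    {"hand": 0,"translation": [0,0,-0.001],"spin": 0},
    {"hand": 0,"translation": [0,0,-0.001],"spin": 0},
    {"hand": 0,"translation": [0,0,-0.001],"spin": 0},
    {"hand": 0,"translation": [0,0,0],"spin": 0},
  ],
)

```text
time: 11.83
tcp_pos: [0.5169, 0.2336, 0.2602]
orientation: [-0.0, 0.601, 0.799, -0.001]
ft_force: [-0.8, 0.1, -6.4]
grip_width: 0.0231
```

```bash
python3 -W ignore tilt.py x;python3 -W ignore tilt.py x
```

```text
n 1920 rise mm 1.12 tilt along +bow(y+) mrad 14.3 perp 1.0 spread -0.088 0.087
t 11.93 tcp [0.517  0.2336 0.2602] yaw 106.11 R_z [-1.3e-03 -5.0e-04 -1.0e+00] F [-0.15 -0.23 -6.28] T [-0.034 -0.03   0.005] w 0.0232
n 1918 rise mm 1.13 tilt along +bow(y+) mrad 14.8 perp 2.0 spread -0.088 0.087
t 12.03 tcp [0.517  0.2337 0.2603] yaw 106.11 R_z [-1.e-03 -4.e-04 -1.e+00] F [ 0.08  0.89 -6.21] T [-0.066 -0.023  0.047] w 0.0231
```

Request:
carry_out(
  moves=[
    {"hand": 0,"translation": [0,0,0.002],"spin": 0},
    {"hand": 0,"translation": [0,0,0.002],"spin": 0},
    {"hand": 0,"translation": [0,0,0.001],"spin": 0},
    {"hand": 0,"translation": [-0.006,0.0005,0],"spin": 0},
    {"hand": 0,"translation": [-0.006,0.0005,0],"spin": 0},
  ],
)

```text
time: 12.45
tcp_pos: [0.5221, 0.2224, 0.2563]
orientation: [0.0, 0.601, 0.799, 0.0]
ft_force: [0.5, 0.2, -0.5]
grip_width: 0.0231
```

Request:
carry_out(
  moves=[
    {"hand": 0,"translation": [0,0,0],"spin": 0},
    {"hand": 0,"translation": [0,0,-0.002],"spin": 0},
    {"hand": 0,"translation": [0,0,-0.002],"spin": 0},
    {"hand": 0,"translation": [0,0,-0.001],"spin": 0},
    {"hand": 0,"translation": [0,0,0],"spin": 0},
  ],
)

```text
time: 12.87
tcp_pos: [0.5213, 0.2225, 0.2605]
orientation: [-0.0, 0.601, 0.799, -0.0]
ft_force: [-1.0, 0.1, -6.5]
grip_width: 0.0232
```

```bash
python3 -W ignore tilt.py x;python3 -W ignore tilt.py x
```

```text
n 1838 rise mm 1.17 tilt along +bow(y+) mrad -12.9 perp 1.7 spread -0.088 0.087
t 12.97 tcp [0.5213 0.2224 0.2603] yaw 106.12 R_z [-1.e-03 -5.e-04 -1.e+00] F [-0.95 -0.25 -4.97] T [-0.039 -0.023  0.002] w 0.023
n 1835 rise mm 1.07 tilt along +bow(y+) mrad -12.6 perp 0.8 spread -0.088 0.087
t 13.07 tcp [0.5213 0.2225 0.2603] yaw 106.13 R_z [-1.e-03 -5.e-04 -1.e+00] F [ 0.11  0.44 -5.47] T [-0.015 -0.029  0.004] w 0.0233
```

Request:
carry_out(
  moves=[
    {"hand": 0,"translation": [0,0,0.002],"spin": 0},
    {"hand": 0,"translation": [0,0,0.002],"spin": 0},
    {"hand": 0,"translation": [0,0,0.001],"spin": 0},
    {"hand": 0,"translation": [0.003,0,0],"spin": 0},
    {"hand": 0,"translation": [0.003,0,0],"spin": 0},
  ],
)

```text
time: 13.48
tcp_pos: [0.5202, 0.2286, 0.2562]
orientation: [0.0, 0.601, 0.799, 0.0]
ft_force: [-0.1, 0.7, -1.9]
grip_width: 0.0233
```

Request:
carry_out(
  moves=[
    {"hand": 0,"translation": [0,0,0],"spin": 0},
    {"hand": 0,"translation": [0,0,-0.002],"spin": 0},
    {"hand": 0,"translation": [0,0,-0.002],"spin": 0},
    {"hand": 0,"translation": [0,0,-0.001],"spin": 0},
    {"hand": 0,"translation": [0,0,0],"spin": 0},
  ],
)

```text
time: 13.9
tcp_pos: [0.5196, 0.2281, 0.2604]
orientation: [-0.0, 0.601, 0.799, -0.001]
ft_force: [0.1, 0.6, -6.7]
grip_width: 0.023
```

```bash
python3 -W ignore tilt.py x;python3 -W ignore tilt.py x
```

```text
n 1882 rise mm 1.12 tilt along +bow(y+) mrad -11.1 perp 3.6 spread -0.088 0.087
t 14.0 tcp [0.5196 0.2281 0.2602] yaw 106.11 R_z [-1.2e-03 -5.0e-04 -1.0e+00] F [ 0.66 -0.51 -7.06] T [-0.027 -0.012  0.016] w 0.0233
n 1884 rise mm 1.06 tilt along +bow(y+) mrad -11.0 perp 3.7 spread -0.088 0.087
t 14.1 tcp [0.5197 0.2281 0.2603] yaw 106.1 R_z [-1.1e-03 -4.0e-04 -1.0e+00] F [-0.59 -0.11 -6.03] T [0.021 0.024 0.023] w 0.0236
```

Request:
carry_out(
  moves=[
    {"hand": 0,"translation": [0,0,0.002],"spin": 0},
    {"hand": 0,"translation": [0,0,0.002],"spin": 0},
    {"hand": 0,"translation": [0,0,0.001],"spin": 0},
    {"hand": 0,"translation": [0.003,0,0],"spin": 0},
    {"hand": 0,"translation": [0,0,0],"spin": 0},
  ],
)

```text
time: 14.52
tcp_pos: [0.5193, 0.2318, 0.2563]
orientation: [0.0, 0.601, 0.799, 0.001]
ft_force: [-0.3, -0.3, -1.7]
grip_width: 0.0227
```

Request:
carry_out(
  moves=[
    {"hand": 0,"translation": [0,0,0],"spin": 0},
    {"hand": 0,"translation": [0,0,-0.002],"spin": 0},
    {"hand": 0,"translation": [0,0,-0.002],"spin": 0},
    {"hand": 0,"translation": [0,0,-0.0015],"spin": 0},
    {"hand": 0,"translation": [0,0,0],"spin": 0},
  ],
)

```text
time: 14.93
tcp_pos: [0.5188, 0.2311, 0.261]
orientation: [-0.0, 0.601, 0.799, -0.0]
ft_force: [0.9, 0.5, -5.6]
grip_width: 0.023
```

```bash
python3 -W ignore tilt.py x;python3 -W ignore tilt.py x
```

```text
n 1905 rise mm 1.84 tilt along +bow(y+) mrad 24.4 perp 3.9 spread -0.088 0.087
t 15.03 tcp [0.5188 0.231  0.2607] yaw 106.11 R_z [-1.2e-03 -4.0e-04 -1.0e+00] F [ 0.89 -0.88 -5.74] T [-0.001 -0.003  0.017] w 0.0234
n 1909 rise mm 1.63 tilt along +bow(y+) mrad 20.9 perp 4.9 spread -0.088 0.087
t 15.13 tcp [0.5188 0.231  0.2608] yaw 106.11 R_z [-1.1e-03 -4.0e-04 -1.0e+00] F [-0.22  0.2  -7.34] T [ 0.025  0.072 -0.004] w 0.0233
```

Request:
carry_out(
  moves=[
    {"hand": 0,"translation": [0,0,0.002],"spin": 0},
    {"hand": 0,"translation": [0,0,0.002],"spin": 0},
    {"hand": 0,"translation": [0,0,0.0015],"spin": 0},
    {"hand": 0,"translation": [-0.0015,0,0],"spin": 0},
    {"hand": 0,"translation": [0,0,0],"spin": 0},
  ],
)

```text
time: 15.55
tcp_pos: [0.52, 0.2296, 0.2563]
orientation: [0.0, 0.601, 0.799, 0.0]
ft_force: [-0.0, 0.1, -2.2]
grip_width: 0.023
```

Request:
carry_out(
  moves=[
    {"hand": 0,"translation": [0,0,0],"spin": 0},
    {"hand": 0,"translation": [0,0,-0.002],"spin": 0},
    {"hand": 0,"translation": [0,0,-0.002],"spin": 0},
    {"hand": 0,"translation": [0,0,-0.002],"spin": 0},
    {"hand": 0,"translation": [0,0,-0.001],"spin": 0},
  ],
)

```text
time: 15.97
tcp_pos: [0.5191, 0.2296, 0.2624]
orientation: [-0.0, 0.601, 0.799, -0.001]
ft_force: [0.2, 0.0, -6.6]
grip_width: 0.0235
```

```bash
python3 -W ignore tilt.py x;python3 -W ignore tilt.py x
```

```text
n 1863 rise mm 3.14 tilt along +bow(y+) mrad -6.1 perp 15.8 spread -0.088 0.087
t 16.07 tcp [0.5193 0.2297 0.2625] yaw 106.11 R_z [-8.e-04 -3.e-04 -1.e+00] F [ 0.11  0.9  -6.79] T [0.025 0.021 0.044] w 0.023
n 1862 rise mm 3.16 tilt along +bow(y+) mrad -6.0 perp 18.6 spread -0.088 0.087
t 16.17 tcp [0.5193 0.2297 0.2624] yaw 106.11 R_z [-9.e-04 -3.e-04 -1.e+00] F [ 0.66 -0.03 -7.36] T [-0.019  0.022  0.036] w 0.0234
```

Request:
carry_out(
  moves=[
    {"hand": 0,"translation": [0,0,-0.002],"spin": 0},
    {"hand": 0,"translation": [0,0,-0.004],"spin": 0},
    {"hand": 0,"translation": [0,0,-0.006],"spin": 0},
    {"hand": 0,"translation": [0,0,-0.008],"spin": 0},
    {"hand": 0,"translation": [0,0,-0.008],"spin": 0},
  ],
)

```text
time: 16.58
tcp_pos: [0.5197, 0.2298, 0.2918]
orientation: [0.0, 0.601, 0.799, 0.0]
ft_force: [0.6, -0.7, -6.4]
grip_width: 0.0231
```

```bash
python3 -c "
from h import *
togo(None)
s=snap('scene')
a=cv2.resize(s['image'][130:290,170:330],None,fx=4,fy=3.7)
cv2.imwrite('pics/g7.png',a[...,::-1])"
```

```text
t 16.58 tcp [0.5197 0.2298 0.2918] yaw 106.11 R_z [ 3.e-04  1.e-04 -1.e+00] F [ 0.55 -0.69 -6.39] T [ 0.043 -0.04   0.025] w 0.0231
```

View pics/g7.png

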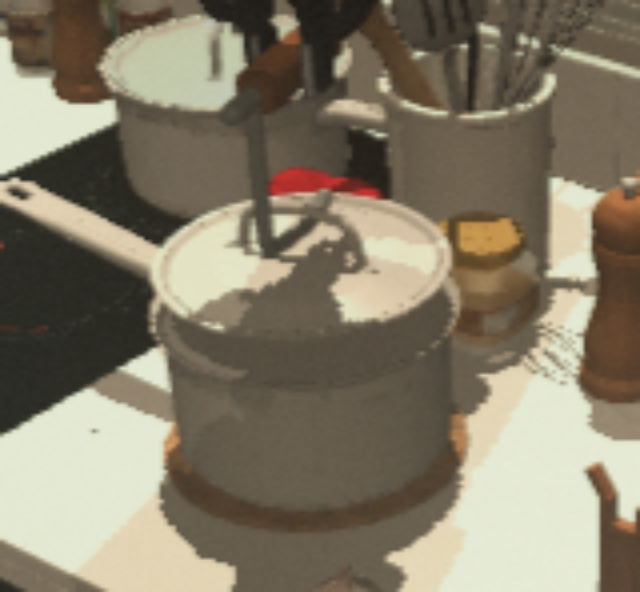

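Request:
carry_out(
  moves=[
    {"hand": 0,"translation": [0,0,-0.008],"spin": 0},
    {"hand": 0,"translation": [0,0,-0.01],"spin": 0},
    {"hand": 0,"translation": [0,0,-0.01],"spin": 0},
    {"hand": 0,"translation": [0,0,-0.01],"spin": 0},
    {"hand": 0,"translation": [0,0,-0.01],"spin": 0},
  ],
)

```text
time: 17.05
tcp_pos: [0.5197, 0.2298, 0.3402]
orientation: [0.0, 0.601, 0.799, 0.0]
ft_force: [0.4, -0.0, -7.0]
grip_width: 0.0235
```

Request:
carry_out(
  moves=[
    {"hand": 0,"translation": [0,0,-0.008],"spin": 0},
    {"hand": 0,"translation": [0,0,-0.006],"spin": 0},
    {"hand": 0,"translation": [0,0,-0.004],"spin": 0},
    {"hand": 0,"translation": [0,0,-0.002],"spin": 0},
    {"hand": 0,"translation": [0,0,0],"spin": 0},
  ],
)

```text
time: 17.47
tcp_pos: [0.5196, 0.2298, 0.3591]
orientation: [0.0, 0.601, 0.799, 0.0]
ft_force: [-0.9, 0.8, -6.5]
grip_width: 0.0231
```

```bash
cat > lid.py <<'E'
from h import *
import sys
# lid plane fit in scene depth: bright pixels around expected lid pose
s=snap('scene'); snap('top'); st,q,R,yw=pose()
W=cloud(s); hook=q+np.array([0,0,-.109]); zo=hook[2]-.039
e=R[:2,0]; p=R[:2,1]
c=q[:2]+e*float(sys.argv[1]) if len(sys.argv)>1 else q[:2]
d=W[...,:2]-c; r=np.hypot(d[...,0],d[...,1])
m=(r<.1)&(abs(W[...,2]-zo-.008)<.012)
P=W[m]; a=(P[:,:2]-c)@e; b=(P[:,:2]-c)@p; rr=np.hypot(a,b)
g=(rr>.04)&(rr<.085); 
A=np.c_[np.ones(g.sum()),a[g],b[g],rr[g]**2]; x=np.linalg.lstsq(A,P[g,2],rcond=None)[0]
print('n',g.sum(),'tilt bow,perp mrad',(x[1:3]*1e3).round(1),'zo exp',round(zo,4))
mm=m.astype(np.uint8); mm=cv2.morphologyEx(mm,cv2.MORPH_OPEN,np.ones((3,3),np.uint8)); k=max(cv2.findContours(mm,0,1)[0],key=cv2.contourArea)[:,0]
Q=np.array([onz(s,u,v,zo+.003)[:2] for u,v in k],np.float32)
(cc,rad)=cv2.minEnclosingCircle(Q); print('lid circle',np.round(cc,4),round(rad,4),'rel tcp',(np.array(cc)-q[:2]).round(4))
togo(None)
cv2.imwrite(f'pics/{sys.argv[2]}.png',s['image'][...,::-1])
E
python3 -W ignore lid.py .004 l1
```

```text
n 1354 tilt bow,perp mrad [-6.3 18.3] zo exp 0.2103
lid circle [0.5237 0.2363] 0.0934 rel tcp [0.0044 0.0066]
t 17.57 tcp [0.5193 0.2297 0.3583] yaw 106.11 R_z [-9.e-04 -3.e-04 -1.e+00] F [-0.24  0.69 -5.91] T [-0.015  0.006 -0.03 ] w 0.023
```

View pics/l1.png

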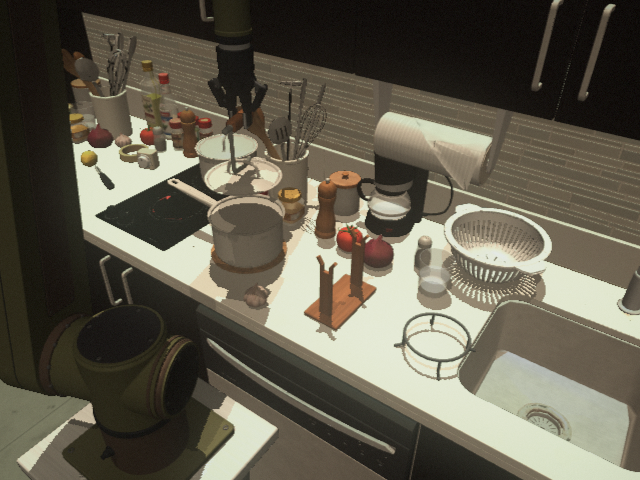

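Request:
carry_out(
  moves=[
    {"hand": 0,"translation": [-0.003,-0.0011,0],"spin": 0},
    {"hand": 0,"translation": [-0.006,-0.0022,0],"spin": 0},
    {"hand": 0,"translation": [-0.009,-0.0033,0],"spin": 0},
    {"hand": 0,"translation": [-0.012,-0.0044,0],"spin": 0},
    {"hand": 0,"translation": [-0.012,-0.0044,0],"spin": 0},
  ],
)

```text
time: 17.98
tcp_pos: [0.5161, 0.1836, 0.3586]
orientation: [0.0, 0.601, 0.799, -0.0]
ft_force: [0.7, -0.6, -6.8]
grip_width: 0.0233
```

Request:
carry_out(
  moves=[
    {"hand": 0,"translation": [-0.012,-0.0044,0],"spin": 0},
    {"hand": 0,"translation": [-0.012,-0.0044,0],"spin": 0},
    {"hand": 0,"translation": [-0.012,-0.0044,0],"spin": 0},
    {"hand": 0,"translation": [-0.012,-0.0044,0],"spin": 0},
    {"hand": 0,"translation": [-0.012,-0.0044,0],"spin": 0},
  ],
)

```text
time: 18.4
tcp_pos: [0.5118, 0.1199, 0.3589]
orientation: [0.0, 0.601, 0.799, 0.0]
ft_force: [-0.6, -0.6, -6.6]
grip_width: 0.0229
```

Request:
carry_out(
  moves=[
    {"hand": 0,"translation": [-0.012,-0.0044,0],"spin": 0},
    {"hand": 0,"translation": [-0.012,-0.0044,0],"spin": 0},
    {"hand": 0,"translation": [-0.012,-0.0044,0],"spin": 0},
    {"hand": 0,"translation": [-0.012,-0.0044,0],"spin": 0},
    {"hand": 0,"translation": [-0.012,-0.0044,0],"spin": 0},
  ],
)

```text
time: 18.82
tcp_pos: [0.5073, 0.0564, 0.3588]
orientation: [0.0, 0.601, 0.799, -0.0]
ft_force: [1.3, 1.0, -5.9]
grip_width: 0.0235
```

```bash
python3 -W ignore lid.py .004 l2
```

```text
n 1692 tilt bow,perp mrad [-2.6 21.7] zo exp 0.2108
lid circle [0.5103 0.0615] 0.0935 rel tcp [0.003  0.0062]
t 18.92 tcp [0.5073 0.0553 0.3588] yaw 105.99 R_z [-2.0e-04 -1.4e-03 -1.0e+00] F [ 0.54  0.29 -6.48] T [-0.115  0.086  0.015] w 0.0233
```

View pics/l2.png

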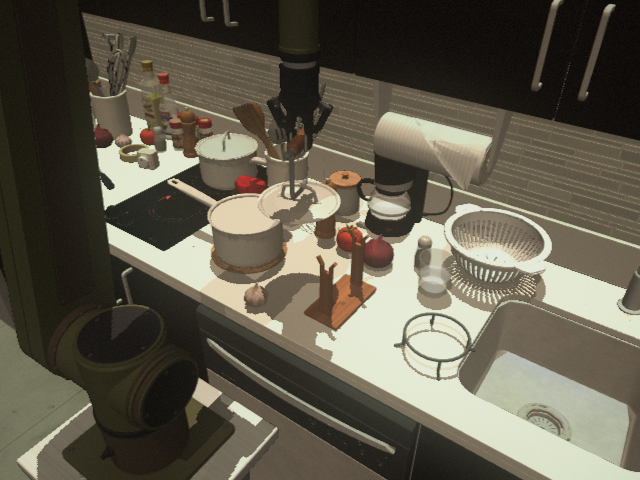

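Request:
carry_out(
  moves=[
    {"hand": 0,"translation": [-0.004,-0.0015,0],"spin": 0},
    {"hand": 0,"translation": [-0.008,-0.0029,0],"spin": 0},
    {"hand": 0,"translation": [-0.012,-0.0044,0],"spin": 0},
    {"hand": 0,"translation": [-0.012,-0.0044,0],"spin": 0},
    {"hand": 0,"translation": [-0.012,-0.0044,0],"spin": 0},
  ],
)

```text
time: 19.33
tcp_pos: [0.5037, 0.0063, 0.3587]
orientation: [-0.0, 0.6, 0.8, -0.0]
ft_force: [0.2, 0.6, -6.9]
grip_width: 0.023
```

Request:
carry_out(
  moves=[
    {"hand": 0,"translation": [-0.012,-0.0044,0],"spin": 0},
    {"hand": 0,"translation": [-0.012,-0.0044,0],"spin": 0},
    {"hand": 0,"translation": [-0.012,-0.0044,0],"spin": 0},
    {"hand": 0,"translation": [-0.012,-0.0044,0],"spin": 0},
    {"hand": 0,"translation": [-0.012,-0.0044,0],"spin": 0},
  ],
)

```text
time: 19.75
tcp_pos: [0.4992, -0.0575, 0.3588]
orientation: [-0.0, 0.601, 0.8, 0.0]
ft_force: [0.4, 1.1, -5.0]
grip_width: 0.0229
```

Request:
carry_out(
  moves=[
    {"hand": 0,"translation": [-0.012,-0.0044,0],"spin": 0},
    {"hand": 0,"translation": [-0.012,-0.0044,0],"spin": 0},
    {"hand": 0,"translation": [-0.012,-0.0044,0],"spin": 0},
    {"hand": 0,"translation": [-0.012,-0.0044,0],"spin": 0},
    {"hand": 0,"translation": [-0.012,-0.0044,0],"spin": 0},
  ],
)

```text
time: 20.17
tcp_pos: [0.4948, -0.1216, 0.3588]
orientation: [-0.0, 0.601, 0.799, 0.0]
ft_force: [0.4, -0.4, -6.6]
grip_width: 0.0235
```

Request:
carry_out(
  moves=[
    {"hand": 0,"translation": [-0.012,-0.0044,0],"spin": 0},
    {"hand": 0,"translation": [-0.012,-0.0044,0],"spin": 0},
    {"hand": 0,"translation": [-0.012,-0.0044,0],"spin": 0},
    {"hand": 0,"translation": [-0.012,-0.0044,0],"spin": 0},
    {"hand": 0,"translation": [-0.012,-0.0044,0],"spin": 0},
  ],
)

```text
time: 20.58
tcp_pos: [0.4903, -0.1859, 0.3588]
orientation: [-0.0, 0.601, 0.799, 0.0]
ft_force: [0.1, -0.2, -6.9]
grip_width: 0.0229
```

Request:
carry_out(
  moves=[
    {"hand": 0,"translation": [-0.012,-0.0044,0],"spin": 0},
    {"hand": 0,"translation": [-0.012,-0.0044,0],"spin": 0},
    {"hand": 0,"translation": [-0.012,-0.0044,0],"spin": 0},
    {"hand": 0,"translation": [-0.008,-0.0029,0],"spin": 0},
    {"hand": 0,"translation": [-0.004,-0.0015,0],"spin": 0},
  ],
)

```text
time: 21.0
tcp_pos: [0.4868, -0.2374, 0.3587]
orientation: [0.0, 0.602, 0.799, -0.0]
ft_force: [-0.5, 1.1, -6.6]
grip_width: 0.0231
```

```bash
python3 -c "
from h import *
togo([.482,-.3092,.36],106.1)"
```

```text
t 21.0 tcp [ 0.4868 -0.2374  0.3587] yaw 106.04 R_z [-0.e+00 -7.e-04 -1.e+00] F [-0.48  1.08 -6.62] T [-0.077  0.037 -0.041] w 0.0231
 shift tool [-0.0677 -0.0245 -0.0012] spin -0.06
```

Request:
carry_out(
  moves=[
    {"hand": 0,"translation": [-0.004,-0.0015,0],"spin": 0},
    {"hand": 0,"translation": [-0.008,-0.003,0],"spin": 0},
    {"hand": 0,"translation": [-0.01,-0.0035,0],"spin": 0},
    {"hand": 0,"translation": [-0.01,-0.0035,0],"spin": 0},
    {"hand": 0,"translation": [-0.01,-0.0035,0],"spin": 0},
  ],
)

```text
time: 21.42
tcp_pos: [0.484, -0.2811, 0.3588]
orientation: [0.0, 0.601, 0.799, -0.0]
ft_force: [-0.5, -0.0, -6.1]
grip_width: 0.0231
```

Request:
carry_out(
  moves=[
    {"hand": 0,"translation": [-0.01,-0.0035,0],"spin": 0},
    {"hand": 0,"translation": [-0.008,-0.003,0],"spin": 0},
    {"hand": 0,"translation": [-0.004,-0.0015,0],"spin": 0},
    {"hand": 0,"translation": [-0.002,-0.001,0],"spin": 0},
    {"hand": 0,"translation": [0,0,0],"spin": 0},
  ],
)

```text
time: 21.83
tcp_pos: [0.4819, -0.3061, 0.3586]
orientation: [-0.0, 0.601, 0.799, 0.0]
ft_force: [-0.2, -0.2, -5.5]
grip_width: 0.0231
```

```bash
python3 -W ignore lid.py .004 l3; python3 -c "
from h import *
togo([.482,-.3092,.36],106.1)
t=snap('top');cv2.imwrite('pics/l3t.png',cv2.resize(t['image'][160:340,360:600],None,fx=3,fy=3)[...,::-1])"
```

```text
n 2906 tilt bow,perp mrad [12.9 14.4] zo exp 0.2107
lid circle [ 0.4838 -0.3011] 0.0932 rel tcp [0.0018 0.0043]
t 21.93 tcp [ 0.482  -0.3054  0.3587] yaw 106.11 R_z [-1.e-04  6.e-04 -1.e+00] F [ 0.8  -0.76 -6.81] T [-0.015 -0.029  0.003] w 0.0234
t 21.93 tcp [ 0.482  -0.3054  0.3587] yaw 106.11 R_z [-1.e-04  6.e-04 -1.e+00] F [ 0.8  -0.76 -6.81] T [-0.015 -0.029  0.003] w 0.0234
 shift tool [-0.0037 -0.0011 -0.0013] spin 0.01
```

View pics/l3.png

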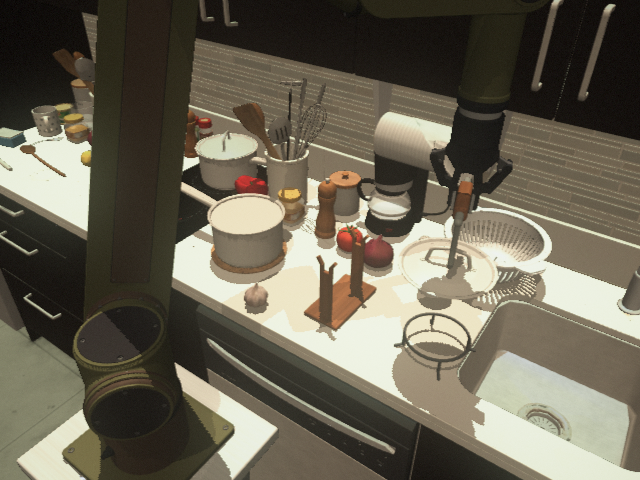

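View pics/l3t.png

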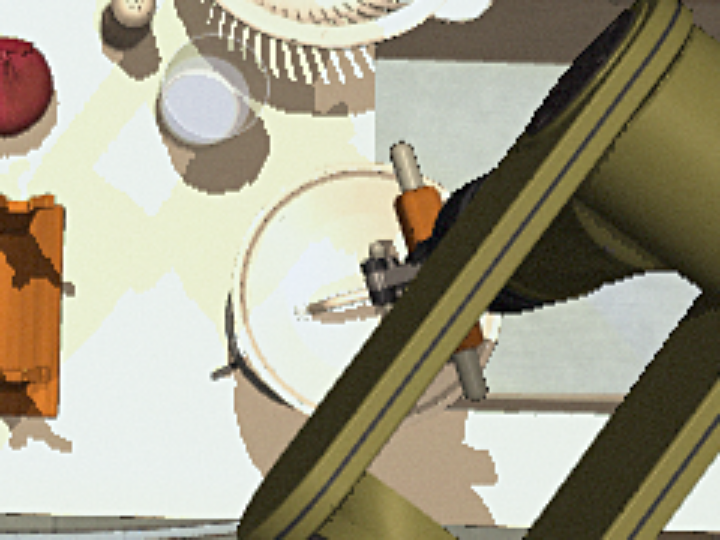

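Request:
carry_out(
  moves=[
    {"hand": 0,"translation": [-0.0012,-0.0004,0.003],"spin": 0},
    {"hand": 0,"translation": [-0.0012,-0.0004,0.006],"spin": 0},
    {"hand": 0,"translation": [-0.0012,-0.0003,0.009],"spin": 0},
    {"hand": 0,"translation": [0,0,0.012],"spin": 0},
    {"hand": 0,"translation": [0,0,0.012],"spin": 0},
  ],
)

```text
time: 22.4
tcp_pos: [0.4819, -0.3093, 0.3157]
orientation: [-0.0, 0.601, 0.799, -0.0]
ft_force: [-0.2, -0.9, -6.1]
grip_width: 0.0233
```

Request:
carry_out(
  moves=[
    {"hand": 0,"translation": [0,0,0.012],"spin": 0},
    {"hand": 0,"translation": [0,0,0.012],"spin": 0},
    {"hand": 0,"translation": [0,0,0.012],"spin": 0},
    {"hand": 0,"translation": [0,0,0.012],"spin": 0},
    {"hand": 0,"translation": [0,0,0.012],"spin": 0},
  ],
)

```text
time: 22.82
tcp_pos: [0.4817, -0.3091, 0.2552]
orientation: [-0.001, 0.601, 0.799, -0.0]
ft_force: [0.1, -0.9, -6.1]
grip_width: 0.0231
```

Request:
carry_out(
  moves=[
    {"hand": 0,"translation": [0,0,0.012],"spin": 0},
    {"hand": 0,"translation": [0,0,0.012],"spin": 0},
    {"hand": 0,"translation": [0,0,0.01],"spin": 0},
    {"hand": 0,"translation": [0,0,0.008],"spin": 0},
    {"hand": 0,"translation": [0,0,0.004],"spin": 0},
  ],
)

```text
time: 23.23
tcp_pos: [0.4814, -0.3089, 0.2091]
orientation: [-0.001, 0.601, 0.799, -0.0]
ft_force: [-0.5, 0.1, -6.5]
grip_width: 0.0234
```

```bash
python3 -W ignore lid.py .004 l4; python3 -c "
from h import *
togo([.482,-.3092,.183],106.1)
t=snap('top');cv2.imwrite('pics/l4t.png',cv2.resize(t['image'][160:340,360:600],None,fx=3,fy=3)[...,::-1])"
```

```text
n 2927 tilt bow,perp mrad [14.7 17.2] zo exp 0.0618
lid circle [ 0.4818 -0.3038] 0.0929 rel tcp [0.0002 0.0053]
t 23.33 tcp [ 0.4816 -0.3091  0.2098] yaw 106.11 R_z [-0.0015  0.0011 -1.    ] F [-0.65  0.76 -5.6 ] T [0.072 0.052 0.023] w 0.0232
t 23.33 tcp [ 0.4816 -0.3091  0.2098] yaw 106.11 R_z [-0.0015  0.0011 -1.    ] F [-0.65  0.76 -5.6 ] T [0.072 0.052 0.023] w 0.0232
 shift tool [-0.0002  0.0004  0.0268] spin 0.01
```

View pics/l4.png

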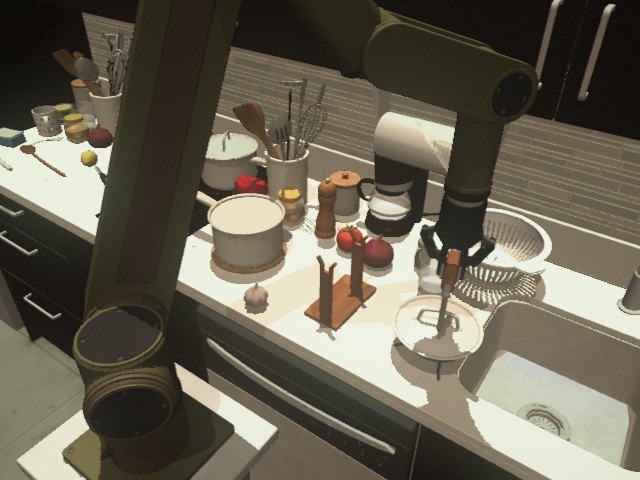

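View pics/l4t.png

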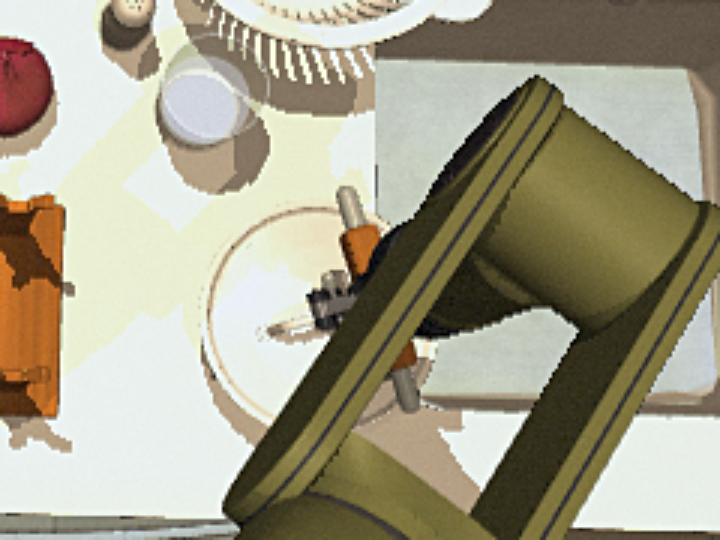

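Request:
carry_out(
  moves=[
    {"hand": 0,"translation": [0,0,0.003],"spin": 0},
    {"hand": 0,"translation": [0,0,0.006],"spin": 0},
    {"hand": 0,"translation": [0,0,0.006],"spin": 0},
    {"hand": 0,"translation": [0,0,0.004],"spin": 0},
    {"hand": 0,"translation": [0,0,0.002],"spin": 0},
  ],
)

```text
time: 23.8
tcp_pos: [0.4815, -0.3091, 0.1888]
orientation: [-0.001, 0.601, 0.799, -0.0]
ft_force: [-0.1, 0.1, -7.1]
grip_width: 0.0233
```

Request:
carry_out(
  moves=[
    {"hand": 0,"translation": [0,0,0.001],"spin": 0},
    {"hand": 0,"translation": [0,0,0.001],"spin": 0},
    {"hand": 0,"translation": [0,0,0.001],"spin": 0},
    {"hand": 0,"translation": [0,0,0.001],"spin": 0},
    {"hand": 0,"translation": [0,0,0],"spin": 0},
  ],
)

```text
time: 24.22
tcp_pos: [0.4821, -0.3095, 0.1858]
orientation: [0.0, 0.601, 0.799, -0.0]
ft_force: [0.1, -0.8, -7.0]
grip_width: 0.023
```

Request:
carry_out(
  moves=[
    {"hand": 0,"translation": [0,0,0.001],"spin": 0},
    {"hand": 0,"translation": [0,0,0.001],"spin": 0},
    {"hand": 0,"translation": [0,0,0.001],"spin": 0},
    {"hand": 0,"translation": [0,0,0],"spin": 0},
    {"hand": 0,"translation": [0,0,0],"spin": 0},
  ],
)

```text
time: 24.63
tcp_pos: [0.482, -0.3094, 0.1828]
orientation: [-0.0, 0.601, 0.799, 0.0]
ft_force: [-0.1, 0.2, -5.9]
grip_width: 0.0232
```

Request:
carry_out(
  moves=[
    {"hand": 0,"translation": [0,0,0.001],"spin": 0},
    {"hand": 0,"translation": [0,0,0.001],"spin": 0},
    {"hand": 0,"translation": [0,0,0.001],"spin": 0},
    {"hand": 0,"translation": [0,0,0],"spin": 0},
    {"hand": 0,"translation": [0,0,0],"spin": 0},
  ],
)

```text
time: 25.05
tcp_pos: [0.4823, -0.3096, 0.1802]
orientation: [0.0, 0.601, 0.799, 0.0]
ft_force: [0.2, -0.7, -0.7]
grip_width: 0.0232
```

Request:
carry_out(
  moves=[
    {"hand": 0,"translation": [0,0,0.001],"spin": 0},
    {"hand": 0,"translation": [0,0,0.001],"spin": 0},
    {"hand": 0,"translation": [0,0,0],"spin": 0},
    {"hand": 0,"translation": [0,0,0],"spin": 0},
    {"hand": 0,"translation": [0,0,0],"spin": 0},
  ],
)

```text
time: 25.47
tcp_pos: [0.482, -0.3094, 0.1778]
orientation: [-0.0, 0.601, 0.799, -0.0]
ft_force: [0.3, 0.1, -1.0]
grip_width: 0.0233
```

```bash
python3 -W ignore lid.py .004 l5
```

```text
n 2851 tilt bow,perp mrad [1.  3.4] zo exp 0.0298
lid circle [ 0.4877 -0.3034] 0.0922 rel tcp [0.0057 0.0061]
t 25.57 tcp [ 0.4821 -0.3094  0.1778] yaw 106.11 R_z [ 0. -0. -1.] F [ 0.57 -0.84 -2.38] T [0.032 0.005 0.007] w 0.0234
```

Request:
carry_out(
  moves=[
    {"hand": 0,"translation": [0,0,0.002],"spin": 0},
    {"hand": 0,"translation": [0,0,0.002],"spin": 0},
    {"hand": 0,"translation": [0,0,0.001],"spin": 0},
    {"hand": 0,"translation": [0,0,0],"spin": 0},
    {"hand": 0,"translation": [0,0,0],"spin": 0},
  ],
)

```text
time: 25.98
tcp_pos: [0.4819, -0.3093, 0.1726]
orientation: [-0.0, 0.601, 0.799, -0.0]
ft_force: [0.3, 0.2, -1.2]
grip_width: 0.0231
```

Request:
carry_out(
  moves=[
    {"hand": 0,"translation": [0,-0.003,0],"spin": 0},
    {"hand": 0,"translation": [0,-0.004,0],"spin": 0},
    {"hand": 0,"translation": [0,-0.004,0],"spin": 0},
    {"hand": 0,"translation": [0,-0.004,0],"spin": 0},
    {"hand": 0,"translation": [0,-0.003,0],"spin": 0},
  ],
)

```text
time: 26.4
tcp_pos: [0.464, -0.3146, 0.1729]
orientation: [-0.0, 0.601, 0.799, -0.0]
ft_force: [0.1, -0.8, -1.4]
grip_width: 0.0236
```

```bash
python3 -W ignore lid.py .004 l6; python3 -c "
from h import *
s=snap('scene');cv2.imwrite('pics/l6c.png',cv2.resize(s['image'][240:380,370:510],None,fx=4,fy=4,interpolation=2)[...,::-1])"
```

```text
n 2305 tilt bow,perp mrad [ 0.5 32.4] zo exp 0.0249
lid circle [ 0.4924 -0.302 ] 0.0925 rel tcp [0.0284 0.0125]
t 26.5 tcp [ 0.464  -0.3146  0.1729] yaw 106.07 R_z [-3.e-04  1.e-04 -1.e+00] F [-0.91 -0.77 -2.1 ] T [ 0.019 -0.053 -0.045] w 0.0229
```

View pics/l6c.png

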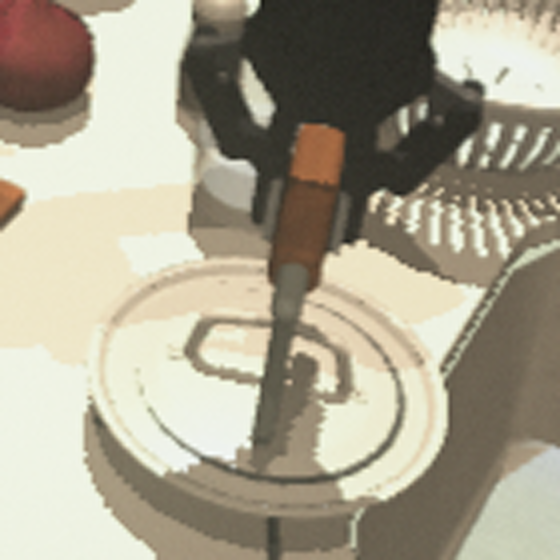

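Request:
carry_out(
  moves=[
    {"hand": 0,"translation": [0,-0.004,0],"spin": 0},
    {"hand": 0,"translation": [0,-0.006,0],"spin": 0},
    {"hand": 0,"translation": [0,-0.006,0],"spin": 0},
    {"hand": 0,"translation": [0,-0.006,0],"spin": 0},
    {"hand": 0,"translation": [0,-0.004,0],"spin": 0},
  ],
)

```text
time: 26.97
tcp_pos: [0.4387, -0.3217, 0.1727]
orientation: [-0.0, 0.601, 0.799, -0.0]
ft_force: [-0.4, -0.3, -2.5]
grip_width: 0.0231
```

Request:
carry_out(
  moves=[
    {"hand": 0,"translation": [0,-0.006,0],"spin": 0},
    {"hand": 0,"translation": [0,-0.008,0],"spin": 0},
    {"hand": 0,"translation": [0,-0.006,0],"spin": 0},
    {"hand": 0,"translation": [0,-0.002,-0.004],"spin": 0},
    {"hand": 0,"translation": [0,0,-0.01],"spin": 0},
  ],
)

```text
time: 27.38
tcp_pos: [0.417, -0.3272, 0.1861]
orientation: [-0.002, 0.601, 0.799, 0.0]
ft_force: [-0.4, 0.2, -1.0]
grip_width: 0.0233
```

Request:
carry_out(
  moves=[
    {"hand": 0,"translation": [0,0,-0.02],"spin": 0},
    {"hand": 0,"translation": [0,0,-0.03],"spin": 0},
    {"hand": 0,"translation": [0,0,-0.035],"spin": 0},
    {"hand": 0,"translation": [0,0,-0.03],"spin": 0},
    {"hand": 0,"translation": [0,0,-0.015],"spin": 0},
  ],
)

```text
time: 27.8
tcp_pos: [0.4202, -0.329, 0.3224]
orientation: [0.004, 0.601, 0.799, -0.0]
ft_force: [0.7, -0.6, -2.1]
grip_width: 0.0229
```

```bash
python3 -c "
from h import *
s=snap('scene','l7');t=snap('top')
cv2.imwrite('pics/l7t.png',cv2.resize(t['image'][160:340,360:600],None,fx=3,fy=3)[...,::-1])
np.save('l7s.npy',s,allow_pickle=True);np.save('l7t.npy',t,allow_pickle=True)
togo([.4905,-.0685,.308],88.8)"
```

```text
t 27.9 tcp [ 0.4205 -0.3292  0.3216] yaw 106.13 R_z [ 0.0071 -0.0063 -1.    ] F [-0.6   0.31 -0.89] T [-0.007 -0.002 -0.001] w 0.0235
 shift tool [0.2311 0.1396 0.0124] spin 17.33
```

View pics/l7.png

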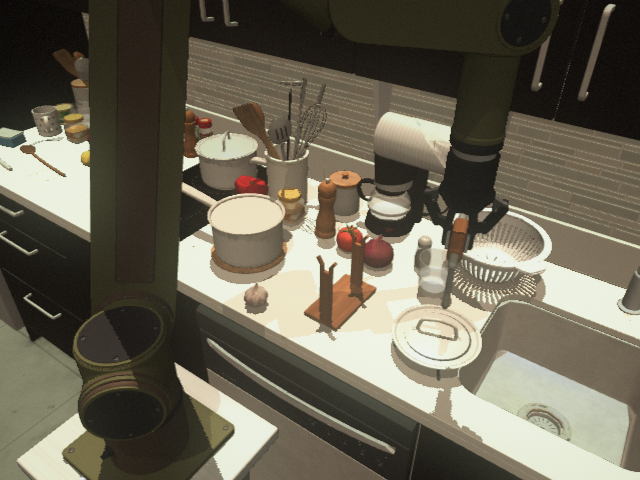

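View pics/l7t.png

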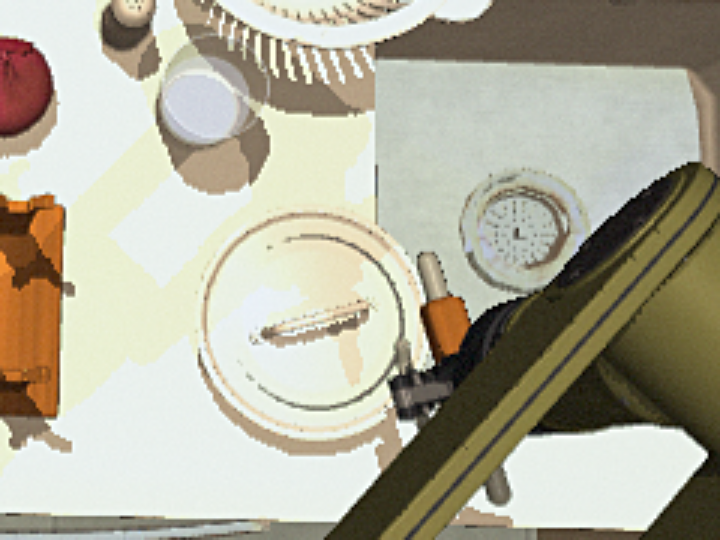

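```bash
cat > meas.py <<'E'
from h import *
import sys
def lidm(c,nm):
    W=cloud(c); d=np.hypot(W[...,0]-.481,W[...,1]+.3055)
    m=(d<.1)&(W[...,2]>.03)&(W[...,2]<.06); mm=cv2.morphologyEx(m.astype(np.uint8),cv2.MORPH_OPEN,np.ones((3,3),np.uint8))
    P=W[m]; Q=P[:,:2]; ang=np.arctan2(Q[:,1]+.3055,Q[:,0]-.481); E=[]
    for a in np.arange(-np.pi,np.pi,np.radians(6)):
        k=(ang>=a)&(ang<a+np.radians(6))
        if k.sum()>5: E.append(Q[k][np.argmax(np.hypot(Q[k][:,0]-.481,Q[k][:,1]+.3055))])
    E=np.array(E)
    from scipy.optimize import least_squares
    f=least_squares(lambda x:np.hypot(E[:,0]-x[0],E[:,1]-x[1])-.091,[.481,-.3055],loss='soft_l1',f_scale=.002).x
    b=(d<.06)&(W[...,2]>.066)&(W[...,2]<.095); B=W[b][:,:2]; l=cv2.fitLine(B.astype(np.float32),cv2.DIST_HUBER,0,.01,.01).ravel(); t=(B-l[2:])@l[:2]
    print(nm,'circle',f.round(4),'bow mid',(l[2:]+l[:2]*(np.percentile(t,2)+np.percentile(t,98))/2).round(4),np.degrees(np.arctan2(l[1],l[0])).round(1),len(B))
    r=np.hypot(Q[:,0]-f[0],Q[:,1]-f[1]); g=(r<.085); A=np.c_[np.ones(g.sum()),Q[g]-f,r[g]**2]; print('  tilt',(np.linalg.lstsq(A,P[g,2],rcond=None)[0][1:3]).round(4))
if __name__=='__main__':
    lidm(np.load('l7t.npy',allow_pickle=True).item(),'top');lidm(np.load('l7s.npy',allow_pickle=True).item(),'scene')
E
python3 meas.py
```

```text
top circle [ 0.4826 -0.3043] bow mid [ 0.4823 -0.3044] -73.4 109
  tilt [-0.0017 -0.0023]
scene circle [ 0.4811 -0.3055] bow mid [ 0.4789 -0.3066] -73.1 156
  tilt [0.0046 0.0015]
```

Request:
carry_out(
  moves=[
    {"hand": 0,"translation": [0,0,0],"spin": 3.466},
    {"hand": 0,"translation": [0,0,0],"spin": 3.466},
    {"hand": 0,"translation": [0,0,0],"spin": 3.466},
    {"hand": 0,"translation": [0,0,0],"spin": 3.466},
    {"hand": 0,"translation": [0,0,0],"spin": 3.466},
  ],
)

```text
time: 28.32
tcp_pos: [0.4181, -0.3271, 0.3153]
orientation: [-0.001, 0.716, 0.699, -0.0]
ft_force: [-0.1, -0.3, -2.2]
grip_width: 0.0229
```

Request:
carry_out(
  moves=[
    {"hand": 0,"translation": [0.015,0.004,0],"spin": 0},
    {"hand": 0,"translation": [0.03,0.007,0],"spin": 0},
    {"hand": 0,"translation": [0.03,0.007,0],"spin": 0},
    {"hand": 0,"translation": [0.03,0.007,0],"spin": 0},
    {"hand": 0,"translation": [0.03,0.007,0],"spin": 0},
  ],
)

```text
time: 28.73
tcp_pos: [0.4528, -0.1918, 0.3153]
orientation: [-0.001, 0.715, 0.699, -0.0]
ft_force: [1.2, 0.2, -0.8]
grip_width: 0.0238
```

Request:
carry_out(
  moves=[
    {"hand": 0,"translation": [0.03,0.007,0],"spin": 0},
    {"hand": 0,"translation": [0.03,0.007,0],"spin": 0},
    {"hand": 0,"translation": [0.03,0.007,0],"spin": 0},
    {"hand": 0,"translation": [0.02,0.005,0],"spin": 0},
    {"hand": 0,"translation": [0.01,0.003,0],"spin": 0},
  ],
)

```text
time: 29.15
tcp_pos: [0.4845, -0.0713, 0.3155]
orientation: [-0.001, 0.714, 0.701, -0.0]
ft_force: [0.4, 0.2, -0.8]
grip_width: 0.0233
```

Request:
carry_out(
  moves=[
    {"hand": 0,"translation": [0,0,0],"spin": 0},
    {"hand": 0,"translation": [0,0,0],"spin": 0},
    {"hand": 0,"translation": [0,0,0],"spin": 0},
    {"hand": 0,"translation": [0,0,0],"spin": 0},
    {"hand": 0,"translation": [0,0,0],"spin": 0},
  ],
)

```text
time: 29.57
tcp_pos: [0.4848, -0.0753, 0.3167]
orientation: [0.0, 0.715, 0.699, -0.0]
ft_force: [-0.6, 0.5, -1.5]
grip_width: 0.0229
```

```bash
python3 -c "
from h import *
togo([.4905,-.0685,.1349],88.8)
s=snap('scene');t=snap('top')
a=cv2.resize(s['image'][150:350,270:430],None,fx=2.6,fy=2.6);b=cv2.resize(t['image'][160:360,280:440],None,fx=2.6,fy=2.6)
cv2.imwrite('pics/r1.png',np.hstack([a,b])[:590,:800,::-1])
togo([.4905,-.0685,.1349],88.8)"
```

```text
t 29.57 tcp [ 0.4848 -0.0753  0.3167] yaw 88.68 R_z [-3.e-04 -3.e-04 -1.e+00] F [-0.63  0.52 -1.49] T [-0.003 -0.055  0.033] w 0.0229
 shift tool [0.007  0.0056 0.1818] spin -0.12
t 29.67 tcp [ 0.4849 -0.075   0.3168] yaw 88.69 R_z [-0.e+00 -2.e-04 -1.e+00] F [-0.28 -0.14 -1.3 ] T [-0.017 -0.061  0.009] w 0.0232
 shift tool [0.0067 0.0055 0.1819] spin -0.11
```

View pics/r1.png

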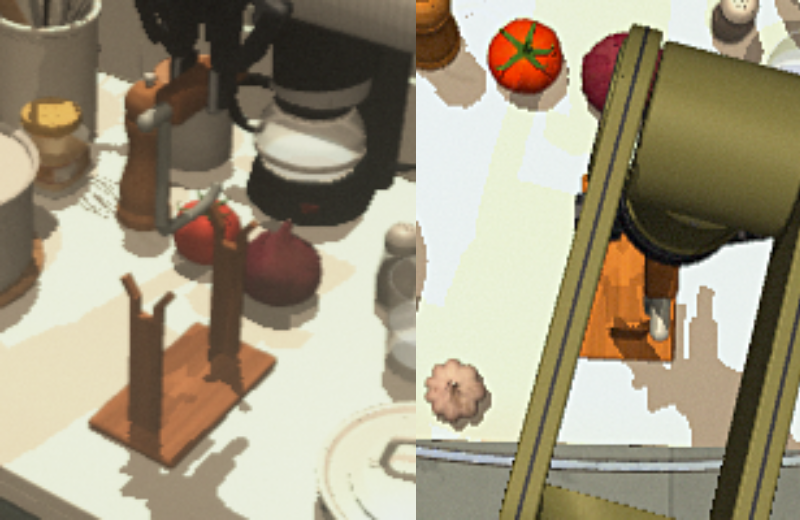

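Request:
carry_out(
  moves=[
    {"hand": 0,"translation": [0.003,0.003,0],"spin": 0},
    {"hand": 0,"translation": [0.0037,0.0025,0.005],"spin": -0.1},
    {"hand": 0,"translation": [0,0,0.015],"spin": 0},
    {"hand": 0,"translation": [0,0,0.025],"spin": 0},
    {"hand": 0,"translation": [0,0,0.025],"spin": 0},
  ],
)

```text
time: 30.08
tcp_pos: [0.4918, -0.0673, 0.2467]
orientation: [0.001, 0.714, 0.7, 0.001]
ft_force: [-0.5, -0.9, -2.3]
grip_width: 0.023
```

Request:
carry_out(
  moves=[
    {"hand": 0,"translation": [0,0,0.02],"spin": 0},
    {"hand": 0,"translation": [0,0,0.015],"spin": 0},
    {"hand": 0,"translation": [0,0,0.01],"spin": 0},
    {"hand": 0,"translation": [0,0,0.005],"spin": 0},
    {"hand": 0,"translation": [0,0,0],"spin": 0},
  ],
)

```text
time: 30.5
tcp_pos: [0.4903, -0.0672, 0.1958]
orientation: [-0.001, 0.714, 0.7, -0.001]
ft_force: [-0.6, -0.2, -1.2]
grip_width: 0.0231
```

Request:
carry_out(
  moves=[
    {"hand": 0,"translation": [0,0,0],"spin": 0},
    {"hand": 0,"translation": [0,0,0],"spin": 0},
    {"hand": 0,"translation": [0,0,0],"spin": 0},
    {"hand": 0,"translation": [0,0,0],"spin": 0},
    {"hand": 0,"translation": [0,0,0],"spin": 0},
  ],
)

```text
time: 30.92
tcp_pos: [0.491, -0.0676, 0.1975]
orientation: [0.001, 0.714, 0.7, 0.0]
ft_force: [0.3, -0.1, -1.6]
grip_width: 0.0229
```

```bash
python3 -c "
from h import *
togo([.4905,-.0685,.1349],88.8)
s=snap('scene');t=snap('top')
a=cv2.resize(s['image'][150:350,270:430],None,fx=2.6,fy=2.6);b=cv2.resize(t['image'][160:360,280:440],None,fx=2.6,fy=2.6)
cv2.imwrite('pics/r2.png',np.hstack([a,b])[:590,:800,::-1])
togo([.4905,-.0685,.1349],88.8)"
```

```text
t 30.92 tcp [ 0.491  -0.0676  0.1975] yaw 88.88 R_z [ 1.3e-03 -3.0e-04 -1.0e+00] F [ 0.32 -0.06 -1.64] T [-0.008  0.081 -0.034] w 0.0229
 shift tool [-0.0009 -0.0006  0.0626] spin 0.08
t 31.02 tcp [ 0.4908 -0.0676  0.1972] yaw 88.88 R_z [ 7.e-04 -2.e-04 -1.e+00] F [ 0.23  0.13 -1.76] T [ 0.011  0.052 -0.051] w 0.023
 shift tool [-0.0009 -0.0003  0.0623] spin 0.08
```

View pics/r2.png

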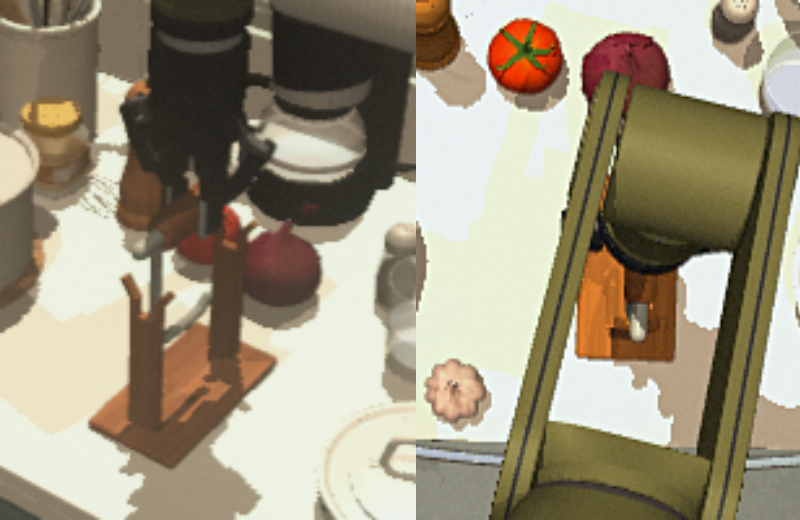

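Request:
carry_out(
  moves=[
    {"hand": 0,"translation": [-0.0009,0,0.008],"spin": 0},
    {"hand": 0,"translation": [0,0,0.012],"spin": 0},
    {"hand": 0,"translation": [0,0,0.012],"spin": 0},
    {"hand": 0,"translation": [0,0,0.008],"spin": 0},
    {"hand": 0,"translation": [0,0,0.004],"spin": 0},
  ],
)

```text
time: 31.43
tcp_pos: [0.4897, -0.0683, 0.1512]
orientation: [-0.001, 0.714, 0.7, -0.001]
ft_force: [0.1, -0.7, -0.9]
grip_width: 0.0231
```

Request:
carry_out(
  moves=[
    {"hand": 0,"translation": [0,0,0.004],"spin": 0},
    {"hand": 0,"translation": [0,0,0.004],"spin": 0},
    {"hand": 0,"translation": [0,0,0.004],"spin": 0},
    {"hand": 0,"translation": [0,0,0.002],"spin": 0},
    {"hand": 0,"translation": [0,0,0],"spin": 0},
  ],
)

```text
time: 31.85
tcp_pos: [0.4905, -0.0684, 0.1385]
orientation: [-0.0, 0.714, 0.7, -0.0]
ft_force: [-0.3, -0.6, -1.3]
grip_width: 0.0231
```

```bash
python3 -c "
from h import *
togo([.4905,-.0685,.1349],88.8)"
```

```text
t 31.85 tcp [ 0.4905 -0.0684  0.1385] yaw 88.88 R_z [-4.e-04  1.e-04 -1.e+00] F [-0.31 -0.64 -1.28] T [ 0.007 -0.043  0.006] w 0.0231
 shift tool [-0.0001 -0.      0.0036] spin 0.08
```

Request:
carry_out(
  moves=[
    {"hand": 0,"translation": [0,0,0.001],"spin": 0},
    {"hand": 0,"translation": [0,0,0.001],"spin": 0},
    {"hand": 0,"translation": [0,0,0.001],"spin": 0},
    {"hand": 0,"translation": [0,0,0],"spin": 0},
    {"hand": 0,"translation": [0,0,0],"spin": 0},
  ],
)

```text
time: 32.27
tcp_pos: [0.4907, -0.0684, 0.1359]
orientation: [0.0, 0.714, 0.7, 0.0]
ft_force: [1.4, -0.1, -1.5]
grip_width: 0.0228
```

Request:
carry_out(
  moves=[
    {"hand": 0,"translation": [0,0,0.0005],"spin": 0},
    {"hand": 0,"translation": [0,0,0.0005],"spin": 0},
    {"hand": 0,"translation": [0,0,0],"spin": 0},
    {"hand": 0,"translation": [0,0,0],"spin": 0},
    {"hand": 0,"translation": [0,0,0],"spin": 0},
  ],
)

```text
time: 32.68
tcp_pos: [0.4907, -0.0685, 0.135]
orientation: [0.0, 0.714, 0.7, 0.0]
ft_force: [-0.4, -0.1, 1.2]
grip_width: 0.0229
```

Seated (the force turned upward at the pickup height). Open.

Request:
carry_out(
  moves=[
    {"hand": 0.2,"translation": [0,0,0],"spin": 0},
    {"hand": 0.4,"translation": [0,0,0],"spin": 0},
    {"hand": 0.7,"translation": [0,0,0],"spin": 0},
    {"hand": 1,"translation": [0,0,0],"spin": 0},
    {"hand": 1,"translation": [0,0,0],"spin": 0},
  ],
)

```text
time: 33.1
tcp_pos: [0.4907, -0.0684, 0.1348]
orientation: [0.0, 0.714, 0.7, 0.0]
ft_force: [0.0, 0.4, -0.3]
grip_width: 0.0693
```

Request:
carry_out(
  moves=[
    {"hand": 1,"translation": [0,0,0],"spin": 0},
    {"hand": 1,"translation": [0,0,0],"spin": 0},
    {"hand": 1,"translation": [0,0,0],"spin": 0},
    {"hand": 1,"translation": [0,0,0],"spin": 0},
    {"hand": 1,"translation": [0,0,0],"spin": 0},
  ],
)

```text
time: 33.52
tcp_pos: [0.4906, -0.0684, 0.1348]
orientation: [-0.0, 0.714, 0.7, -0.0]
ft_force: [-0.1, 0.8, 0.7]
grip_width: 0.0852
```

Request:
carry_out(
  moves=[
    {"hand": 1,"translation": [0,0,-0.01],"spin": 0},
    {"hand": 1,"translation": [0,0,-0.02],"spin": 0},
    {"hand": 1,"translation": [0,0,-0.025],"spin": 0},
    {"hand": 1,"translation": [0,0,-0.025],"spin": 0},
    {"hand": 1,"translation": [0,0,-0.03],"spin": 0},
  ],
)

```text
time: 33.93
tcp_pos: [0.4897, -0.0682, 0.2449]
orientation: [-0.001, 0.714, 0.7, -0.001]
ft_force: [1.2, -0.5, -0.3]
grip_width: 0.0857
```

Request:
carry_out(
  moves=[
    {"hand": 1,"translation": [0,-0.02,-0.03],"spin": 0},
    {"hand": 1,"translation": [0,-0.02,-0.02],"spin": 0},
    {"hand": 1,"translation": [0,-0.02,-0.01],"spin": 0},
    {"hand": 1,"translation": [0,-0.01,0],"spin": 0},
    {"hand": 1,"translation": [0,0,0],"spin": 0},
  ],
)

```text
time: 34.35
tcp_pos: [0.4186, -0.0668, 0.3051]
orientation: [0.0, 0.714, 0.7, 0.0]
ft_force: [0.2, 0.4, -0.1]
grip_width: 0.0855
```

```bash
python3 -c "
from h import *
togo(None)
s=snap('scene','f1');t=snap('top','f1t')
from meas import lidm
lidm(t,'top');lidm(s,'scene')
W=cloud(s);m=(W[...,0]>.38)&(W[...,0]<.6)&(abs(W[...,1]+.069)<.06)&(W[...,2]>.11)&(W[...,2]<.17)
B=np.load('scene0.npy',allow_pickle=True).item();W0=cloud(B);m0=(W0[...,0]>.38)&(W0[...,0]<.6)&(abs(W0[...,1]+.069)<.06)&(W0[...,2]>.11)&(W0[...,2]<.17)
print(W[m].mean(0),W0[m0].mean(0),m.sum(),m0.sum())
"
```

```text
t 34.35 tcp [ 0.4186 -0.0668  0.3051] yaw 88.86 R_z [ 3.e-04 -2.e-04 -1.e+00] F [ 0.23  0.4  -0.13] T [ 0.014 -0.003  0.024] w 0.0855
top circle [ 0.4826 -0.3066] bow mid [ 0.4822 -0.304 ] -73.5 111
  tilt [0.0022 0.0006]
scene circle [ 0.4809 -0.3056] bow mid [ 0.4787 -0.3067] -73.1 151
  tilt [0.0046 0.0018]
[ 0.47890203 -0.07347358  0.14113823] [ 0.47923712 -0.07341642  0.14110755] 913 918
```

View pics/f1.png

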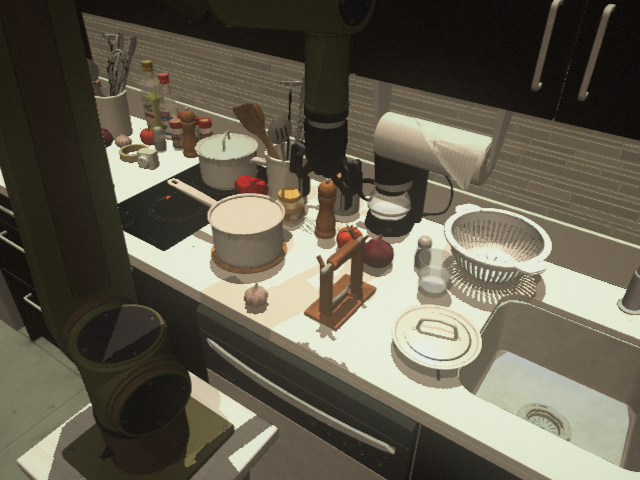

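```bash
python3 -c "
from plant import workorder
print(workorder.sign_off())"
```

```text
the job is handed in; nothing more can be done
None
```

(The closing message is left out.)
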